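Ready a bead sample and hold the fluorometer's sample rod at its loading height

ROBOT

A 6-joint arm with a two-finger parallel gripper is mounted at the origin on the work surface. World frame = base frame: x ahead of the robot, y to its left, z up, the work surface at z = 0. Lengths are in m, angles in rad, forces in N, time in s.
With the tool pointing down it reaches from about 0.375 to 0.9 m from the base axis. Payload 3.1 kg.
Tool frame: the origin (TCP) lies on the mounting face of the last link; the fingertips stand 173 mm ahead of it and the grasp point (between the pads) lies 155 mm ahead of it; z points along the fingers, y is the line along which they close (so a half turn about z gives the same grasp; the last joint's range is limited). The gripper opens to 85 mm and grips with 20 to 120 N. Pads are 22 mm wide; open, the fingers measure 114 mm over their backs; the gripper's body (76 mm by 85 mm) begins 54 mm behind the grasp point. The pads swing forward as they close: fully open they stand 13 mm farther back than shut.
Start: joints at [1.135, 0.527, 1.433, -0, 1.181, -0.178], TCP at [0.159, 0.604, 0.405] pointing down, gripper open.
Joint ranges: [-3.08, 3.08], [-0.75, 2.2], [0.22, 2.44], [-1.43, 4.57], [0, 2.65], [-2.85, 2.85]. Speed limits (rad/s): [2.79, 2.79, 3.14, 3.14, 3.14, 3.14].

INTERFACE

Orientations are given as a rotation vector (axis times angle).
In Python, from station import arm, vision, nets gives the robot as it stands.
- The arm moves only by the tool apply_moves, never from a script. Its argument "series" is text: rows parted by semicolons, each of 5 numbers parted by spaces: the shift along the tool's x, y, z in m, then the turn about the tool's z in rad, then the finger opening in m, from 0 to 0.0854. In form: tx ty tz turn claw; .... A call has 1 to 10 rows; each row is the pose to reach, as a shift and turn from the pose commanded when the call began, along the tool's axes at that moment; what a row does not reach only later rows make up. A row lasts 1/12 s, in which the tool goes at most 41.7 mm and 7.16 degrees, less where a joint would pass 70% of its speed; a pose out of reach is approached as far as the arm can. A call with a gripper value outside its range is refused whole. The fingers move at their own pace and stop on an object; "squeeze" is the grip in N (left out, the last holds). Time passes only in rows, so rows that repeat a pose let the fingers close. It gives the time, the measured TCP pose, the force, the opening and the grip force at its end, in the units of the state.
- arm.observe(): the state, without advancing time (a new reading comes with each control period).
- vision.get_image(name): name is "scene" or "top" or "wrist"; returns (picture, depth): 400x640x3 uint8, red, green, blue; 400x640 float32, m along the optical axis (not along the pixel's ray), 0 where there is no reading.
- vision.get_calibration(name): a dict with "vfov" (degrees; the focal length in pixels is half the picture's height over the tangent of half this angle, whatever the lens; pixels are square), "cx", "cy" (the principal point, pixels), "R" (3x3) and "t" (3): a world point X has camera coordinates R X + t. Camera axes: x right, y down, z forward; pixel columns grow to the right and rows downward; lengths in m; the calibration is good to about 2 mm. The wrist camera is an equidistant fisheye: a pixel r from the principal point sees the ray r / f radians off the axis. A picture is of the moment at which its call begins: read the wrist's pose just before it. get_calibration takes no time and is no camera call; for the wrist camera it gives the pose at the moment of the call.
- arm.job_done(): hands the job in; it is judged then, once.
Trained networks look in the newest picture that a camera, given by its name, has taken for a name from the list of things; names that differ only in an ending like _2 or _b are one class to them, and where a whole thing is asked for, a point or a joint stands for the part that bears it (a point fixed in the world has none). Each returns a list of dicts, best first, with "confidence" (0 to 1); they miss things now and then, are a little off and sometimes report something else, mostly with a low value. They report only what shows in the picture. A call takes as long as a camera call. They do not tell look-alikes from the thing itself.
- nets.cut_out(camera, thing): "region" (400x640 bool, what is visible of it).
- nets.spot_point(camera, thing): "at" ([x, y, z] in m, in the coordinates of the camera as it stood for that picture, good to about 4 mm: a listed point, or the origin of a listed thing).
The state is a dict: "clock": time; "joint_positions": joint angles; "joint_velocities": joint speeds; "tau": joint torques, N m; "tcp_pos": TCP position; "tcp_rot": TCP orientation; "wrist_force": force on the tool from outside, world axes, zero at the start; "ft_torque": the same for the moment, N m; "finger_gap": finger opening in m; "gripper_force": force on a finger pad.
Only numpy, scipy, OpenCV 4.12 (cv2) and the standard library are available. Lean on these libraries where they do the work, as an engineer would, in place of code of your own. Each camera call takes 0.05 s, during which the arm holds its last target. There are 200 camera calls.

TASK

I am about to load a bead into the red fluorometer with my tweezers. Pick up the blue beaker, pour all five green glass beads into the white porcelain dish without spilling any, and stand the beaker upright on the bench again. Then take the yellow knob and draw the sample rod gently straight up, in line with its bore so that it does not bind, until the whole loading window in the rod is clear above the black port, but with the solid foot below the window still well down in the bore so that no room light gets in. Finish while still holding the rod there, upright and steady, and leave everything else on the bench alone.

Things in the scene. Friction and masses are not known exactly. Their poses are not given: they have to be found in the camera images.
- beaker_mid (a point): The blue plastic beaker: open, round, tapered; 58 mm high, outside diameter 47 mm at the bottom and 62 mm at the rim (about 56 mm at 37 mm up), wall 3 mm, 60 g plus the beads. This point is on its axis half-way up, 29 mm above its underside; z is its axis, upwards to the mouth. It stands on the bench and holds the five beads in one layer.
- bead0_center (a point): One of the five green glass beads, a ball 14 mm across, 10 g; the beads roll with some drag, so the beaker must be tipped past level, to about 110 degrees, to empty it. This point is its centre. At the start all five are in the beaker.
- bead1_center (a point): Another green glass bead, the same.
- bead2_center (a point): Another green glass bead, the same.
- bead3_center (a point): Another green glass bead, the same.
- bead4_center (a point): Another green glass bead, the same.
- dish_mid (a point): The white porcelain dish, a round bowl 110 mm across at the rim and 50 mm at the foot, 40 mm high, wall 4 mm, 350 g, standing loose on the bench. This point is on its axis, 20 mm above the bench (so the rim is 20 mm above the point).
- port_mouth (a point): Centre of the bore's mouth in the top face of the black square port block (80 x 80 mm, standing 20 mm proud of the fluorometer's red top). z up, along the vertical bore; x and y along the block's sides. The bore is 27.2 mm wide and 115 mm deep. The mouth is 150 mm above the bench. The only part of the fluorometer much higher than this is a black detector tube, 52 mm thick, lying along y with its near side 119 mm from the bore towards +x; its top is 34 mm above the mouth.
- fluorometer: The red bench fluorometer, 300 x 340 mm (x, y) and 130 mm high, fixed; origin at the centre of its underside, x pointing away from the fan-grille front, z up. Its port block is at (-30, 50) mm, a closed flat black chamber lid with a low pull lies on the -y half of the top.
- rod_knob (a point): Centre of the yellow round knob on top of the sample rod, the place to grip: 30 mm across, 30 mm high (15 mm above and below this point), z up along the rod. Under the knob a thin 16 mm stem, 11 mm long, then a black flange 38 mm across whose top is 26 mm below this point. With the rod home the flange rests on the port and this point is 32 mm above the mouth.
- window_sill (a point): Lower edge of the rod's loading window (a cut 20 mm high straight across the rod), on the rod's axis, 102 mm below the knob's centre. With the rod home it is 70 mm below the mouth of the port; pulled out it must be above the mouth.
- rod_foot (a point): Bottom end of the rod, on its axis: 40 mm below the window's sill and 142 mm below the knob's centre. Between it and the sill the rod is solid, the light-tight foot that must stay in the bore.
- sample_rod: The whole sample rod: aluminium, 26 mm in diameter, 157 mm long with its knob, about 0.25 kg (up to 0.35); origin at its bottom end, z up along it. It slides and turns freely in the bore with about 0.6 mm clearance all round, binds if pulled or held off the bore's line (side loads rise by some newtons per mm), and drops back if let go.
- beaker: The same beaker; origin at the centre of its underside, z upwards.
- dish: The same dish; origin at the centre of its underside.
- vial_rack: White rack, 60 x 140 mm, 66 mm high, with red-capped vials, at the back. Leave alone.
- amber_bottle: Amber bottle with a black cap, 60 mm across, 130 mm high. Leave alone.
- tweezers: Steel tweezers, 137 mm long, 8 mm high, lying on the bench. Leave alone.
- screwdriver: Screwdriver, 170 mm, lying near the robot. Leave alone.
- filter_tin: Round black filter tin, 44 mm across, 20 mm high. Leave alone.
Not all that is in view belongs to the job. Several things look just like the beaker: the one meant starts farthest from the robot's base.

How it is judged:
By the outcome, as a careful person would: the job done as asked, in the order asked, and still so for the second after the job is handed in, while the arm keeps its last pose, push and grip.
It also fails if it takes over 64 s, if anything falls off the work surface, if the arm or the gripper's body presses on something with over 40 N, if the wrist force passes 120 N, or if a joint passes its speed limit or range.

## Working session

There is one attempt and no reset: what is moved stays moved. The work goes in short steps, Python scripts to look and compute and a tool call to move; the robot and the scene stay as the last step left them, time stands still between calls to the robot, and variables do not carry over. Pictures are saved under pics/ and viewed, at most 10 in all, crops included, and the job is handed in when it is done.

Besides the shell and the picture viewer there is one more tool, called after "Call:" in YAML: its name, and indented under it one key for each argument. apply_moves: Moves the arm, as the interface text tells. Its arguments: {"type":"object","properties":{"series":{"type":"string"},"squeeze":{"type":"number"}},"required":["series"]}

```bash
ls; mkdir -p pics; cat > h.py <<'E'
import numpy as np, cv2
from station import arm, vision, nets
from scipy.spatial.transform import Rotation as Ro
def w(cal,p): return np.array(cal["R"]).T@(np.array(p)-np.array(cal["t"]))
def px(cal,X):
    c=np.array(cal["R"])@np.array(X)+np.array(cal["t"]); f=200/np.tan(np.radians(cal["vfov"]/2))
    return np.array([cal["cx"]+f*c[0]/c[2],cal["cy"]+f*c[1]/c[2]])
E
python3 - <<'E'
from h import *
s=arm.observe(); print({k:np.round(v,3).tolist() for k,v in s.items()}, Ro.from_rotvec(s["tcp_rot"]).as_matrix().round(3).tolist())
ims=[]
for n in ("scene","top"):
    im,d=vision.get_image(n); c=vision.get_calibration(n); cv2.imwrite(f"pics/{n}0.png",im[...,::-1])
    for t in ("beaker_mid","dish_mid","port_mouth","rod_knob","fluorometer","amber_bottle","vial_rack","filter_tin","tweezers"):
        for r in nets.spot_point(n,t)[:5]:
            X=w(c,r["at"]); print(n,t,round(r["confidence"],2),X.round(3),px(c,X).round())
E
```

```text
pics
{'clock': 0.0, 'joint_positions': [1.134, 0.528, 1.434, 0.0, 1.181, -0.179], 'joint_velocities': [0.001, -0.0, -0.0, 0.002, -0.001, -0.0], 'tau': [0.001, -44.235, -17.802, -0.0, 0.008, 0.0], 'tcp_pos': [0.159, 0.604, 0.404], 'tcp_rot': [-0.404, -3.115, 0.003], 'wrist_force': [0.302, -0.69, -0.025], 'ft_torque': [-0.002, 0.05, 0.069], 'gripper_force': 0.0, 'finger_gap': 0.085} [[-0.967, 0.255, -0.001], [0.255, 0.967, -0.002], [0.0, -0.002, -1.0]]
scene beaker_mid 0.96 [0.488 0.009 0.028] [331. 203.]
scene beaker_mid 0.88 [0.571 0.098 0.031] [320. 243.]
scene beaker_mid 0.79 [0.419 0.071 0.03 ] [366. 209.]
scene beaker_mid 0.64 [ 0.363 -0.004  0.028] [368. 180.]
scene dish_mid 0.94 [0.469 0.274 0.02 ] [395. 284.]
scene port_mouth 0.82 [ 0.548 -0.199  0.155] [271. 126.]
scene port_mouth 0.2 [0.574 0.086 0.015] [317. 242.]
scene rod_knob 0.75 [ 0.544 -0.2    0.183] [271. 118.]
scene amber_bottle 0.93 [0.687 0.385 0.   ] [340. 380.]
scene amber_bottle 0.24 [0.471 0.277 0.02 ] [395. 285.]
scene vial_rack 0.79 [ 0.743  0.132 -0.003] [265. 293.]
scene vial_rack 0.73 [ 0.69   0.388 -0.  
[... 173 characters left out ...]
87.]
top beaker_mid 0.85 [0.492 0.009 0.027] [347. 211.]
top beaker_mid 0.78 [0.425 0.074 0.032] [325. 233.]
top beaker_mid 0.62 [ 0.364 -0.002  0.029] [351. 255.]
top beaker_mid 0.61 [0.576 0.102 0.037] [316. 182.]
top dish_mid 0.71 [0.475 0.27  0.016] [260. 216.]
top dish_mid 0.21 [ 0.55  -0.199  0.149] [426. 186.]
top port_mouth 0.65 [ 0.547 -0.198  0.15 ] [426. 187.]
top rod_knob 0.76 [ 0.55  -0.195  0.184] [427. 184.]
top fluorometer 0.82 [ 0.576 -0.247  0.002] [431. 185.]
top amber_bottle 0.75 [ 0.576 -0.249 -0.002] [431. 185.]
top amber_bottle 0.43 [ 0.481  0.27  -0.004] [260. 215.]
top vial_rack 0.77 [ 0.742  0.132 -0.002] [307. 131.]
top tweezers 0.45 [0.682 0.227 0.003] [276. 150.]
```

```bash
python3 - <<'E'
import cv2,numpy as np
a=cv2.imread("pics/scene0.png");b=cv2.imread("pics/top0.png")
cv2.imwrite("pics/scene0b.png",cv2.resize(a,(800,500)))
t=cv2.resize(b[120:300,230:470],(800,600),interpolation=cv2.INTER_CUBIC);cv2.imwrite("pics/topcrop.png",t)
E
```

```text
(no output)
```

View pics/scene0b.png

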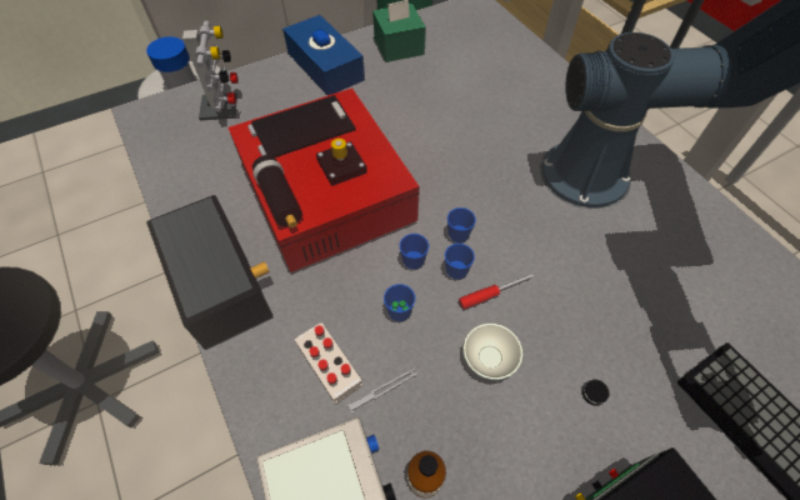

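View pics/topcrop.png

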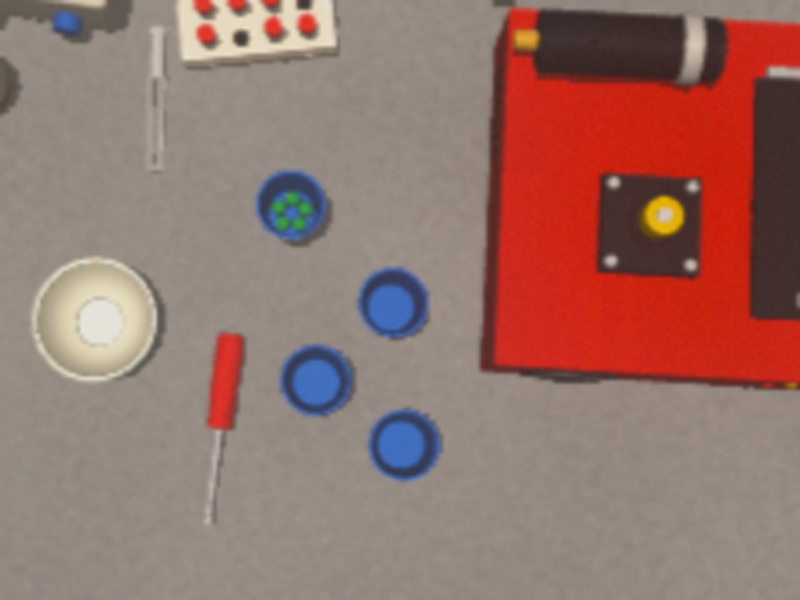

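The four blue beakers, in scene net pixels, are (331,203), (320,243), (366,209) and (368,180). The one at (320,243), crop (291,206), is farthest from the base at 0.58 m and holds the five green beads, so it is the one meant. The dish is at crop (97,320) and the knob at (664,215).

Rows only turn about the tool's z, and pouring needs a tilt. In free air I'll test whether reaching beyond the limit changes the tool's tilt.

Call:
apply_moves:
  series: "0 0.03 -0.04 0 0.085; 0 0.06 -0.08 0 0.085; 0 0.09 -0.12 0 0.085; 0 0.12 -0.16 0 0.085; 0 0.15 -0.20 0 0.085; 0 0.18 -0.23 0 0.085; 0 0.21 -0.26 0 0.085; 0 0.24 -0.28 0 0.085; 0 0.27 -0.30 0 0.085; 0 0.30 -0.32 0 0.085"
  squeeze: 30

```text
clock: 1.83
tcp_pos: [0.2122, 0.8034, 0.6574]
tcp_rot: [0.404, 3.115, 0.023]
wrist_force: [0.2, 0.8, -1.6]
finger_gap: 0.0852
gripper_force: 0.0
```

Call:
apply_moves:
  series: "0 0.15 -0.15 0 0.085; 0 0.25 -0.25 0 0.085; 0 0.25 -0.25 0 0.085; 0 0.25 -0.25 0 0.085"

```text
clock: 2.17
tcp_pos: [0.2059, 0.7817, 0.7013]
tcp_rot: [0.403, 3.107, 0.085]
wrist_force: [0.7, -0.1, 0.7]
finger_gap: 0.0853
gripper_force: 0.0
```

```bash
python3 -c "
from h import *
s=arm.observe(); print({k:np.round(v,3).tolist() for k,v in s.items()}, Ro.from_rotvec(s['tcp_rot']).as_matrix().round(3).tolist())"
```

```text
{'clock': 2.167, 'joint_positions': [1.174, 0.76, 0.218, 0.008, 2.109, -0.134], 'joint_velocities': [-0.008, -0.085, -0.001, 0.001, 0.088, -0.007], 'tau': [-0.105, -56.474, -22.634, 0.016, -0.265, 0.004], 'tcp_pos': [0.206, 0.782, 0.701], 'tcp_rot': [0.403, 3.107, 0.085], 'wrist_force': [0.677, -0.109, 0.667], 'ft_torque': [-0.018, -0.027, -0.034], 'gripper_force': 0.0, 'finger_gap': 0.085} [[-0.967, 0.255, 0.015], [0.255, 0.966, 0.053], [-0.001, 0.055, -0.999]]
```

Call:
apply_moves:
  series: "0 0 0 0 0.085; 0 0 0 0 0.085"

```text
clock: 2.33
tcp_pos: [0.2062, 0.7825, 0.6998]
tcp_rot: [0.403, 3.107, 0.084]
wrist_force: [-0.3, -0.4, 0.0]
finger_gap: 0.085
gripper_force: 0.0
```

Call:
apply_moves:
  series: "0 0.4 0 0 0.085; 0 0.4 0 0 0.085; 0 0.4 0 0 0.085; 0 0.4 0 0 0.085; 0 0.4 0 0 0.085; 0 0.4 0 0 0.085"

```text
clock: 2.83
tcp_pos: [0.2192, 0.8307, 0.6229]
tcp_rot: [0.402, 3.104, 0.114]
wrist_force: [-0.6, 0.1, 0.3]
finger_gap: 0.0848
gripper_force: 0.0
```

```bash
cat > st.py <<'E'
from h import *
s=arm.observe(); print({k:np.round(s[k],3).tolist() for k in ('clock','joint_positions','tcp_pos','wrist_force')}, Ro.from_rotvec(s['tcp_rot']).as_matrix().round(3).tolist())
E
python3 st.py
```

```text
{'clock': 2.833, 'joint_positions': [1.182, 0.856, 0.219, 0.011, 1.994, -0.126], 'tcp_pos': [0.219, 0.831, 0.623], 'wrist_force': [-0.568, 0.075, 0.303]} [[-0.967, 0.254, 0.018], [0.255, 0.964, 0.071], [0.0, 0.073, -0.997]]
```

Call:
apply_moves:
  series: "0 0 0.04 0 0.085; 0 0 0.08 0 0.085; 0 0 0.12 0 0.085; 0 0 0.16 0 0.085; 0 0 0.2 0 0.085"

```text
clock: 3.25
tcp_pos: [0.2225, 0.8442, 0.4246]
tcp_rot: [0.402, 3.103, 0.119]
wrist_force: [0.5, 0.0, -0.2]
finger_gap: 0.0851
gripper_force: 0.0
```

```bash
python3 st.py
```

```text
{'clock': 3.25, 'joint_positions': [1.184, 0.897, 0.623, 0.01, 1.546, -0.129], 'tcp_pos': [0.223, 0.844, 0.425], 'wrist_force': [0.497, 0.015, -0.207]} [[-0.967, 0.254, 0.02], [0.255, 0.964, 0.074], [-0.0, 0.077, -0.997]]
```

Call:
apply_moves:
  series: "0 0.4 0 0 0.085; 0 0.4 0 0 0.085; 0 0.4 0 0 0.085; 0 0.4 0 0 0.085"

```text
clock: 3.58
tcp_pos: [0.2421, 0.9173, 0.4127]
tcp_rot: [0.402, 3.1, 0.154]
wrist_force: [0.5, -0.4, 0.4]
finger_gap: 0.0852
gripper_force: 0.0
```

```bash
python3 st.py
```

```text
{'clock': 3.583, 'joint_positions': [1.194, 1.092, 0.218, 0.012, 1.732, -0.117], 'tcp_pos': [0.242, 0.917, 0.413], 'wrist_force': [0.453, -0.401, 0.383]} [[-0.967, 0.254, 0.025], [0.255, 0.962, 0.096], [0.001, 0.099, -0.995]]
```

Call:
apply_moves:
  series: "0 0.4 0 0 0.085; 0 0.4 0 0 0.085; 0 0.4 0 0 0.085; 0 0.4 0 0 0.085"

```text
clock: 3.92
tcp_pos: [0.2439, 0.9247, 0.4]
tcp_rot: [0.401, 3.092, 0.205]
wrist_force: [-0.4, 0.3, 0.2]
finger_gap: 0.0851
gripper_force: 0.0
```

```bash
python3 st.py
```

```text
{'clock': 3.917, 'joint_positions': [1.195, 1.106, 0.219, 0.015, 1.685, -0.116], 'tcp_pos': [0.244, 0.925, 0.4], 'wrist_force': [-0.385, 0.332, 0.245]} [[-0.967, 0.253, 0.034], [0.255, 0.958, 0.128], [-0.0, 0.132, -0.991]]
```

Call:
apply_moves:
  series: "0 0.4 0 0 0.085"

```text
clock: 4.0
tcp_pos: [0.245, 0.9287, 0.3962]
tcp_rot: [0.4, 3.086, 0.245]
wrist_force: [0.6, -0.5, -0.0]
finger_gap: 0.0851
gripper_force: 0.0
```

Call:
apply_moves:
  series: "0 0.4 0 0 0.085"

```text
clock: 4.08
tcp_pos: [0.2461, 0.9328, 0.3932]
tcp_rot: [0.399, 3.079, 0.286]
wrist_force: [0.0, 0.0, 0.2]
finger_gap: 0.085
gripper_force: 0.0
```

Call:
apply_moves:
  series: "0 0.4 0 0 0.085"

```text
clock: 4.17
tcp_pos: [0.247, 0.9364, 0.3915]
tcp_rot: [0.398, 3.071, 0.326]
wrist_force: [-0.0, 0.0, 0.4]
finger_gap: 0.0847
gripper_force: 0.0
```

Call:
apply_moves:
  series: "0 0.4 0 0 0.085"

```text
clock: 4.25
tcp_pos: [0.2479, 0.9398, 0.391]
tcp_rot: [0.397, 3.064, 0.367]
wrist_force: [-0.8, 0.2, -0.1]
finger_gap: 0.085
gripper_force: 0.0
```

```bash
python3 st.py
```

```text
{'clock': 4.25, 'joint_positions': [1.195, 1.118, 0.219, 0.028, 1.567, -0.115], 'tcp_pos': [0.248, 0.94, 0.391], 'wrist_force': [-0.812, 0.207, -0.101]} [[-0.967, 0.248, 0.06], [0.255, 0.94, 0.228], [-0.0, 0.236, -0.972]]
```

```bash
cat > kin.py <<'E'
from h import *
from scipy.optimize import least_squares
D=[([1.134,.528,1.434,0,1.181,-.179],[.159,.604,.404]),([1.174,.76,.218,.008,2.109,-.134],[.206,.782,.701]),
([1.182,.856,.219,.011,1.994,-.126],[.219,.831,.623]),([1.184,.897,.623,.010,1.546,-.129],[.223,.844,.425]),
([1.194,1.092,.218,.012,1.732,-.117],[.242,.917,.413]),([1.195,1.106,.219,.015,1.685,-.116],[.244,.925,.400]),([1.195,1.118,.219,.028,1.567,-.115],[.248,.940,.391])]
def R(a,x): return Ro.from_euler(a,x).as_matrix()
def fk(q,p):
    h,L1,e,L2,dy,L3,x5=p
    A=R('z',q[0]);pos=np.array([0,0,h]);
    A=A@R('y',q[1]);pos=pos+A@[0,0,L1]
    A=A@R('y',q[2]);pos=pos+A@[e,0,L2]
    A=A@R('z',q[3])@R('y',q[4]);pos=pos+A@[x5,dy,L3]
    return pos,A@R('z',q[5])
def fit():
    f=lambda p:np.concatenate([fk(q,p)[0]-x for q,x in D]+[1e-3*(np.array(p)-[.3,.4,0,.4,.1,.1,0])])
    s=least_squares(f,[.3,.4,0,.4,.1,.1,0]);return s.x,s.fun
if __name__=="__main__":
    p,r=fit();print(p.round(4),np.abs(r).max())
    s=arm.observe();print(fk(D[-1][0],p)[1].round(3))
E
python3 kin.py
```

```text
[0.2675 0.5919 0.1145 0.3912 0.1111 0.1194 0.0018] 0.0011665649096852526
[[-0.247 -0.967  0.06 ]
 [-0.939  0.255  0.229]
 [-0.237  0.    -0.972]]
```

```bash
cat > feas.py <<'E'
from kin import *
p,_=fit()
C=R('z',np.pi/2)
lo=np.array([-3.08,-.75,.22,-1.43,0,-2.85])+.02;hi=np.array([3.08,2.2,2.44,4.57,2.65,2.85])-.02
def Rt(al,ps,th):  # tool rot: z=dir, y horizontal, then turn th about z
    z=np.array([np.sin(al)*np.cos(ps),np.sin(al)*np.sin(ps),-np.cos(al)])
    y=np.cross([0,0,1],z);y/=np.linalg.norm(y)
    return np.column_stack([np.cross(y,z),y,z])@R('z',th)
def ik(g,Rm,back=.155):
    t=np.array(g)-back*Rm[:,2];best=None
    for q0 in ([np.arctan2(g[1],g[0]),.3,1.8,.0,1,1.],[np.arctan2(g[1],g[0]),.3,1.8,.3,1,-1.]):
        def f(q):
            x,A=fk(q,p);return np.r_[(x-t)*5,Ro.from_matrix((A@C).T@Rm).as_rotvec()]
        s=least_squares(f,np.clip(q0,lo,hi),bounds=(lo,hi))
        if best is None or s.cost<best[0]: best=(s.cost,s.x)
    return best
if __name__=="__main__":
  np.set_printoptions(suppress=True,linewidth=150)
  for al in (55,65,72,80):
    for ps in (-.6,-.45,-.3,0):
      out=[]
      for base in (0,np.pi):
        rows=[]
        for g,th in (([.574,.1,.037],0),([.574,.1,.15],0),([.49,.26,.15],0),([.49,.26,.11],-2.1),([.548,-.198,.185],0),([.548,-.198,.27],0)):
            c,q=ik(g,Rt(np.radians(al),ps,base+th));rows.append((round(np.sqrt(2*c),3),q.round(1)))
        out.append([r[0] for r in rows])
        if al==65 and ps==-.45: [print(r[1]) for r in rows]
      print(al,ps,out)
E
python3 feas.py
python3 - <<'E'
from h import *
im,d=vision.get_image("top");c=vision.get_calibration("top");f=200/np.tan(np.radians(c["vfov"]/2))
v,u=np.mgrid[:400,:640];P=np.stack([(u-c["cx"])/f*d,(v-c["cy"])/f*d,d],-1)[d>0]
X=(P-np.array(c["t"]))@np.array(c["R"]);
r=np.hypot(X[:,0],X[:,1]);az=np.arctan2(X[:,1],X[:,0])
for a in np.arange(-1,.8,.2):
    print(round(a,1),[round(float(X[m,2].max()),2) if (m:=(abs(az-a)<.1)&(abs(r-b)<.1)).any() else None for b in (.7,.9,1.1,1.3)])
E
```

```text
55 -0.6 [[np.float64(0.129), np.float64(0.003), np.float64(0.0), np.float64(0.0), np.float64(0.17), np.float64(0.004)], [np.float64(0.09), np.float64(0.478), np.float64(0.0), np.float64(0.0), np.float64(0.0), np.float64(0.071)]]
55 -0.45 [[np.float64(0.236), np.float64(0.092), np.float64(0.0), np.float64(0.0), np.float64(0.179), np.float64(0.007)], [np.float64(0.0), np.float64(0.418), np.float64(0.0), np.float64(0.0), np.float64(0.0), np.float64(0.021)]]
55 -0.3 [[np.float64(0.329), np.float64(0.166), np.float64(0.009), np.float64(0.058), np.float64(0.195), np.float64(0.088)], [np.float64(0.0), np.float64(0.363), np.float64(0.509), np.float64(0.058), np.float64(0.0), np.float64(0.0)]]
55 0 [[np.float64(0.438), np.float64(0.245), np.float64(0.182), np.float64(0.246), np.float64(0.398), np.float64(0.38)], [np.float64(0.0), np.float64(0.0), np.float64(0.394), np.float64(0.246), np.float64(0.0), np.float64(0.0)]]
65 -0.6 [[np.float64(0.247), np.float64(0.149), np.float64(0.0), np.float64(0.0), np.float64(0.381), np.float64(0.216)], [np.float64(0.017), np.float64(0.665), np.float64(0.0), 
[... 2548 characters left out ...]
, np.float64(0.601), np.float64(0.322), np.float64(0.341), np.float64(0.721), np.float64(0.55)], [np.float64(0.0), np.float64(0.0), np.float64(0.001), np.float64(0.341), np.float64(0.0), np.float64(0.0)]]
80 0 [[np.float64(0.951), np.float64(0.778), np.float64(0.596), np.float64(0.631), np.float64(0.817), np.float64(0.687)], [np.float64(0.0), np.float64(0.0), np.float64(0.0), np.float64(0.631), np.float64(0.0), np.float64(0.0)]]
-1.0 [0.11, 0.1, 0.0, -0.24]
-0.8 [0.14, 0.22, 0.01, 0.01]
-0.6 [0.16, 0.2, 0.01, 0.0]
-0.4 [0.19, 0.14, 0.01, -0.24]
-0.2 [0.19, 0.13, None, -0.25]
-0.0 [0.11, 0.13, None, -0.73]
0.2 [0.07, 0.1, None, -0.73]
0.4 [0.13, 0.13, 0.08, -0.73]
0.6 [0.14, 0.16, 0.01, 0.01]
```

```bash
cat > feas2.py <<'E'
from feas import *
def ikb(g,Rm,q4s,q6s,back=.155):
    t=np.array(g)-back*Rm[:,2];sol=[]
    for q4 in q4s:
      for q6 in q6s:
        def f(q):
            x,A=fk(q,p);return np.r_[(x-t)*5,Ro.from_matrix((A@C).T@Rm).as_rotvec()]
        s=least_squares(f,np.clip([np.arctan2(g[1],g[0]),.5,2,q4,.8,q6],lo,hi),bounds=(lo,hi))
        if s.cost<1e-6 and not any(np.abs(s.x-o).max()<.05 for o in sol): sol.append(s.x)
    return sol
if __name__=="__main__":
  W=[("bk",[.574,.1,.04],0),("up",[.574,.1,.16],0),("ds",[.49,.26,.15],0),("po",[.49,.26,.11],-2.2),("po+",[.49,.26,.11],2.2),("kn",[.548,-.198,.185],0),("ku",[.548,-.198,.27],0)]
  for al,ps in ((65,-.45),(65,-.3),(65,0)):
    print(al,ps)
    for n,g,th in W:
      for b in (0,np.pi):
        for s in ikb(g,Rt(np.radians(al),ps,b+th),(-1,0,1.5,3,4.2),(-2,0,2)): print("  ",n,round(b),s.round(2))
E
python3 feas2.py
```

```text
65 -0.45
   bk 0 [0.63 0.99 1.84 4.38 1.01 1.24]
   bk 3 [ 0.63  0.99  1.84  4.38  1.01 -1.9 ]
   up 0 [0.59 0.69 1.86 4.53 0.92 0.93]
   up 3 [ 0.59  0.69  1.86  4.53  0.92 -2.22]
   kn 0 [0.02 0.69 2.16 3.7  0.88 1.41]
   kn 3 [ 0.02  0.69  2.16  3.7   0.88 -1.74]
   ku 0 [-0.03  0.41  2.07  3.9   0.57  1.08]
   ku 3 [-0.03  0.41  2.07  3.9   0.57 -2.06]
65 -0.3
   bk 0 [0.63 1.02 1.93 4.16 1.03 1.39]
   bk 3 [ 0.63  1.02  1.93  4.16  1.03 -1.75]
   up 0 [0.59 0.7  1.95 4.31 0.87 1.06]
   up 3 [ 0.59  0.7   1.95  4.31  0.87 -2.08]
   kn 0 [-0.05  0.73  2.25  3.41  0.98  1.52]
   kn 3 [-0.05  0.73  2.25  3.41  0.98 -1.62]
   ku 0 [-0.06  0.45  2.17  3.51  0.64  1.38]
   ku 3 [-0.06  0.45  2.17  3.51  0.64 -1.77]
65 0
   bk 0 [0.58 1.11 2.11 3.7  1.2  1.62]
   bk 3 [ 0.58  1.11  2.11  3.7   1.2  -1.52]
   up 0 [0.56 0.75 2.13 3.79 0.92 1.4 ]
   up 3 [ 0.56  0.75  2.13  3.79  0.92 -1.74]
   ds 0 [0.95 0.73 2.   4.31 0.93 1.15]
   ds 3 [ 0.95  0.73  2.    4.31  0.93 -1.99]
   po 0 [ 0.97  0.84  2.    4.25  0.98 -0.92]
   po 3 [0.97 0.84 2.   4.25 0.98 2.22]
   po+ 0 [ 0.97  0.84  2.    4.25  0.98 -2.8 ]
   po+ 3 [0.97 0.84 2.   4.25 0.98 0.34]
   kn 0 [-0.28  0.77  2.34  2.85  1.1   1.58]
   kn 3 [-0.28  0.77  2.34  2.85  1.1  -1.56]
   ku 0 [-0.29  0.52  2.31  2.78  0.84  1.69]
   ku 3 [-0.29  0.52  2.31  2.78  0.84 -1.45]
```

```bash
cat > plan.py <<'E'
from feas2 import *
def rows(ws,turns=None,claw=.085,p0=None,R0=None):
    "ws world TCP targets -> rows text; 10 per call"
    s=arm.observe();P=np.array(s["tcp_pos"]) if p0 is None else np.array(p0)
    Rm=Ro.from_rotvec(s["tcp_rot"]).as_matrix() if R0 is None else R0
    for i,wp in enumerate(ws):
        d=Rm.T@(np.array(wp)-P);print("%.3f %.3f %.3f"%tuple(d))
E
python3 - <<'E'
from plan import *
for az in (1.05,.8,.55,.3,.1,-.1): rows([[.85*np.cos(az),.85*np.sin(az),.40]])
E
```

```text
-0.221 -0.145 -0.045
-0.417 -0.223 -0.064
-0.587 -0.345 -0.094
-0.721 -0.505 -0.133
-0.796 -0.653 -0.169
-0.839 -0.812 -0.208
```

Call:
apply_moves:
  series: "-0.032 -0.021 -0.006 0 0.085; -0.064 -0.042 -0.013 0 0.085; -0.096 -0.063 -0.02 0 0.085; -0.13 -0.085 -0.027 0 0.085; -0.16 -0.105 -0.033 0 0.085; -0.19 -0.125 -0.039 0 0.085; -0.221 -0.145 -0.045 0 0.085; -0.254 -0.158 -0.048 0 0.085; -0.287 -0.171 -0.051 0 0.085; -0.32 -0.184 -0.055 0 0.085"

```text
clock: 5.13
tcp_pos: [0.5094, 0.6712, 0.4022]
tcp_rot: [0.397, 3.064, 0.365]
wrist_force: [0.6, 0.4, -0.9]
finger_gap: 0.0851
gripper_force: 0.0
```

Call:
apply_moves:
  series: "-0.032 -0.013 -0.003 0 0.085; -0.064 -0.026 -0.006 0 0.085; -0.097 -0.039 -0.009 0 0.085; -0.125 -0.06 -0.014 0 0.085; -0.154 -0.08 -0.019 0 0.085; -0.182 -0.1 -0.024 0 0.085; -0.21 -0.12 -0.029 0 0.085; -0.239 -0.14 -0.034 0 0.085; -0.267 -0.161 -0.039 0 0.085; -0.267 -0.161 -0.039 0 0.085"

```text
clock: 5.97
tcp_pos: [0.7296, 0.4369, 0.4018]
tcp_rot: [0.409, 3.058, 0.36]
wrist_force: [1.1, -0.2, -0.2]
finger_gap: 0.0852
gripper_force: 0.0
```

Call:
apply_moves:
  series: "-0.022 -0.027 -0.006 0 0.085; -0.045 -0.053 -0.013 0 0.085; -0.067 -0.08 -0.02 0 0.085; -0.09 -0.107 -0.026 0 0.085; -0.112 -0.133 -0.033 0 0.085; -0.134 -0.16 -0.039 0 0.085; -0.153 -0.197 -0.048 0 0.085; -0.172 -0.234 -0.057 0 0.085; -0.19 -0.271 -0.066 0 0.085; -0.209 -0.308 -0.075 0 0.085"

```text
clock: 6.8
tcp_pos: [0.8449, 0.0861, 0.4027]
tcp_rot: [0.396, 3.064, 0.364]
wrist_force: [0.8, -0.5, -0.5]
finger_gap: 0.0852
gripper_force: 0.0
```

Call:
apply_moves:
  series: "-0.011 -0.039 -0.01 -0.06 0.085; -0.021 -0.078 -0.02 -0.12 0.085; -0.032 -0.117 -0.03 -0.18 0.085; -0.043 -0.159 -0.039 -0.24 0.085; -0.043 -0.159 -0.039 -0.3 0.085"

```text
clock: 7.22
tcp_pos: [0.8442, -0.0917, 0.4027]
tcp_rot: [-0.055, 3.055, 0.34]
wrist_force: [-0.2, -1.2, 0.1]
finger_gap: 0.0849
gripper_force: 0.0
```

```bash
python3 st.py
```

```text
{'clock': 7.217, 'joint_positions': [-0.273, 0.873, 0.737, 0.232, 1.532, -1.889], 'tcp_pos': [0.844, -0.092, 0.403], 'wrist_force': [-0.234, -1.205, 0.134]} [[-0.997, -0.043, 0.063], [-0.028, 0.975, 0.221], [-0.071, 0.219, -0.973]]
```

Call:
apply_moves:
  series: "-0.04 -0.01 0 0 0.085; -0.08 -0.02 0 0 0.085; -0.12 -0.03 0 0 0.085"

```text
clock: 7.47
tcp_pos: [0.9407, -0.1033, 0.4007]
tcp_rot: [-0.059, 3.041, 0.347]
wrist_force: [46.4, -14.2, 60.5]
finger_gap: 0.0846
gripper_force: 0.0
```

Call:
apply_moves:
  series: "-0.4 -0.1 0 0 0.085"

```text
clock: 7.55
tcp_pos: [0.9441, -0.106, 0.3812]
tcp_rot: [-0.053, 3.038, 0.35]
wrist_force: [-3.4, -0.1, -4.3]
finger_gap: 0.0847
gripper_force: 0.0
```

Call:
apply_moves:
  series: "-0.4 -0.1 0 0 0.085"

```text
clock: 7.63
tcp_pos: [0.9492, -0.1097, 0.3791]
tcp_rot: [-0.05, 3.004, 0.337]
wrist_force: [0.6, 0.5, -0.2]
finger_gap: 0.0851
gripper_force: 0.0
```

Call:
apply_moves:
  series: "-0.4 -0.1 0 0 0.085"

```text
clock: 7.72
tcp_pos: [0.9535, -0.1134, 0.3781]
tcp_rot: [-0.046, 2.973, 0.327]
wrist_force: [-0.0, 0.4, -0.0]
finger_gap: 0.0848
gripper_force: 0.0
```

Call:
apply_moves:
  series: "-0.4 -0.1 0 0 0.085"

```text
clock: 7.8
tcp_pos: [0.9573, -0.1171, 0.3759]
tcp_rot: [-0.042, 2.945, 0.318]
wrist_force: [-0.7, -0.6, 0.9]
finger_gap: 0.0848
gripper_force: 0.0
```

Call:
apply_moves:
  series: "-0.4 -0.1 0 0 0.085"

```text
clock: 7.88
tcp_pos: [0.9608, -0.1209, 0.3734]
tcp_rot: [-0.037, 2.919, 0.31]
wrist_force: [-0.8, -0.2, -0.3]
finger_gap: 0.0848
gripper_force: 0.0
```

Call:
apply_moves:
  series: "-0.4 -0.1 0 0 0.085"

```text
clock: 7.97
tcp_pos: [0.964, -0.1248, 0.3714]
tcp_rot: [-0.032, 2.894, 0.303]
wrist_force: [-0.4, 0.2, -0.5]
finger_gap: 0.0851
gripper_force: 0.0
```

Call:
apply_moves:
  series: "-0.4 -0.1 0 0 0.085"

```text
clock: 8.05
tcp_pos: [0.9669, -0.1287, 0.3704]
tcp_rot: [-0.027, 2.869, 0.295]
wrist_force: [0.3, -0.4, 0.1]
finger_gap: 0.0849
gripper_force: 0.0
```

Call:
apply_moves:
  series: "-0.4 -0.1 0 0 0.085"

```text
clock: 8.13
tcp_pos: [0.9696, -0.1327, 0.3703]
tcp_rot: [-0.023, 2.844, 0.287]
wrist_force: [-0.5, 0.2, 0.0]
finger_gap: 0.0849
gripper_force: 0.0
```

```bash
python3 st.py
```

```text
{'clock': 8.133, 'joint_positions': [-0.284, 1.144, 0.219, 0.271, 1.559, -1.844], 'tcp_pos': [0.97, -0.133, 0.37], 'wrist_force': [-0.489, 0.205, 0.019]} [[-0.96, -0.044, 0.277], [0.013, 0.98, 0.198], [-0.28, 0.194, -0.94]]
```

Call:
apply_moves:
  series: "-0.4 -0.15 0 0 0.085"

```text
clock: 8.22
tcp_pos: [0.9718, -0.1399, 0.3706]
tcp_rot: [-0.02, 2.818, 0.28]
wrist_force: [-0.0, 0.4, 0.1]
finger_gap: 0.0851
gripper_force: 0.0
```

Call:
apply_moves:
  series: "-0.4 -0.15 0 0 0.085"

```text
clock: 8.3
tcp_pos: [0.9734, -0.1494, 0.371]
tcp_rot: [-0.014, 2.793, 0.271]
wrist_force: [0.8, -0.5, 0.2]
finger_gap: 0.0848
gripper_force: 0.0
```

Call:
apply_moves:
  series: "-0.4 -0.15 0 0 0.085"

```text
clock: 8.38
tcp_pos: [0.9747, -0.1584, 0.3722]
tcp_rot: [-0.008, 2.768, 0.262]
wrist_force: [-0.7, -0.9, 0.0]
finger_gap: 0.0848
gripper_force: 0.0
```

Call:
apply_moves:
  series: "-0.4 -0.15 0 0 0.085"

```text
clock: 8.47
tcp_pos: [0.9758, -0.1669, 0.3744]
tcp_rot: [-0.003, 2.744, 0.254]
wrist_force: [-1.1, 0.6, -0.3]
finger_gap: 0.0852
gripper_force: 0.0
```

Call:
apply_moves:
  series: "-0.4 -0.15 0 0 0.085"

```text
clock: 8.55
tcp_pos: [0.9767, -0.1751, 0.3777]
tcp_rot: [0.002, 2.719, 0.245]
wrist_force: [-0.1, 0.4, -0.2]
finger_gap: 0.0853
gripper_force: 0.0
```

Call:
apply_moves:
  series: "-0.4 -0.15 0 0 0.085"

```text
clock: 8.63
tcp_pos: [0.9774, -0.1829, 0.3818]
tcp_rot: [0.006, 2.694, 0.237]
wrist_force: [-0.3, -0.2, 0.0]
finger_gap: 0.085
gripper_force: 0.0
```

Call:
apply_moves:
  series: "-0.4 -0.15 0 0 0.085"

```text
clock: 8.72
tcp_pos: [0.9778, -0.1905, 0.3866]
tcp_rot: [0.011, 2.67, 0.228]
wrist_force: [-0.7, 0.1, -0.0]
finger_gap: 0.0851
gripper_force: 0.0
```

Call:
apply_moves:
  series: "-0.4 -0.15 0 0 0.085"

```text
clock: 8.8
tcp_pos: [0.978, -0.1981, 0.3922]
tcp_rot: [0.015, 2.646, 0.219]
wrist_force: [0.3, -0.4, 0.0]
finger_gap: 0.0849
gripper_force: 0.0
```

Call:
apply_moves:
  series: "-0.4 -0.15 0 0 0.085"

```text
clock: 8.88
tcp_pos: [0.9779, -0.2056, 0.3985]
tcp_rot: [0.019, 2.622, 0.211]
wrist_force: [-0.9, -0.2, 0.5]
finger_gap: 0.0854
gripper_force: 0.0
```

Call:
apply_moves:
  series: "-0.4 -0.15 0 0 0.085"

```text
clock: 8.97
tcp_pos: [0.9775, -0.213, 0.4054]
tcp_rot: [0.023, 2.598, 0.202]
wrist_force: [-0.3, -1.0, -0.0]
finger_gap: 0.0852
gripper_force: 0.0
```

Call:
apply_moves:
  series: "-0.4 -0.15 0 0 0.085"

```text
clock: 9.05
tcp_pos: [0.9768, -0.2203, 0.4129]
tcp_rot: [0.028, 2.575, 0.193]
wrist_force: [-0.2, 0.4, -0.2]
finger_gap: 0.085
gripper_force: 0.0
```

Call:
apply_moves:
  series: "-0.4 -0.15 0 0 0.085"

```text
clock: 9.13
tcp_pos: [0.9758, -0.2276, 0.4209]
tcp_rot: [0.032, 2.551, 0.184]
wrist_force: [-0.3, 1.1, 0.2]
finger_gap: 0.085
gripper_force: 0.0
```

```bash
python3 st.py
```

```text
{'clock': 9.133, 'joint_positions': [-0.38, 1.106, 0.219, 0.337, 1.317, -1.927], 'tcp_pos': [0.976, -0.228, 0.421], 'wrist_force': [-0.332, 1.052, 0.207]} [[-0.834, -0.017, 0.551], [0.062, 0.99, 0.125], [-0.548, 0.138, -0.825]]
```

Call:
apply_moves:
  series: "-0.4 -0.15 0.15 0 0.085"

```text
clock: 9.22
tcp_pos: [0.9784, -0.2328, 0.4211]
tcp_rot: [0.037, 2.522, 0.172]
wrist_force: [-0.2, 0.8, 1.4]
finger_gap: 0.0848
gripper_force: 0.0
```

Call:
apply_moves:
  series: "-0.4 -0.15 0.15 0 0.085"

```text
clock: 9.3
tcp_pos: [0.9815, -0.2366, 0.4161]
tcp_rot: [0.041, 2.501, 0.164]
wrist_force: [-0.5, -0.1, -0.7]
finger_gap: 0.0851
gripper_force: 0.0
```

Call:
apply_moves:
  series: "-0.4 -0.15 0.15 0 0.085"

```text
clock: 9.38
tcp_pos: [0.984, -0.2407, 0.4127]
tcp_rot: [0.045, 2.479, 0.156]
wrist_force: [-0.1, -0.6, 0.3]
finger_gap: 0.085
gripper_force: 0.0
```

Call:
apply_moves:
  series: "-0.4 -0.15 0.15 0 0.085"

```text
clock: 9.47
tcp_pos: [0.9861, -0.245, 0.4112]
tcp_rot: [0.049, 2.456, 0.147]
wrist_force: [-0.0, -0.3, -0.3]
finger_gap: 0.0851
gripper_force: 0.0
```

Call:
apply_moves:
  series: "-0.4 -0.15 0.15 0 0.085"

```text
clock: 9.55
tcp_pos: [0.9879, -0.2494, 0.4112]
tcp_rot: [0.054, 2.433, 0.138]
wrist_force: [-0.4, 0.6, 0.2]
finger_gap: 0.0848
gripper_force: 0.0
```

Call:
apply_moves:
  series: "-0.4 -0.15 0.15 0 0.085"

```text
clock: 9.63
tcp_pos: [0.9893, -0.2539, 0.4123]
tcp_rot: [0.058, 2.41, 0.128]
wrist_force: [0.4, 0.4, -0.8]
finger_gap: 0.0844
gripper_force: 0.0
```

Call:
apply_moves:
  series: "-0.4 -0.15 0.15 0 0.085"

```text
clock: 9.72
tcp_pos: [0.9904, -0.2584, 0.4143]
tcp_rot: [0.062, 2.387, 0.119]
wrist_force: [0.3, -0.7, 0.2]
finger_gap: 0.0853
gripper_force: 0.0
```

Call:
apply_moves:
  series: "-0.4 -0.15 0.15 0 0.085"

```text
clock: 9.8
tcp_pos: [0.9912, -0.263, 0.4171]
tcp_rot: [0.066, 2.364, 0.11]
wrist_force: [-0.4, -0.3, -0.2]
finger_gap: 0.0844
gripper_force: 0.0
```

Call:
apply_moves:
  series: "-0.4 -0.15 0.15 0 0.085"

```text
clock: 9.88
tcp_pos: [0.9917, -0.2676, 0.4207]
tcp_rot: [0.07, 2.341, 0.101]
wrist_force: [-0.4, 0.2, -0.1]
finger_gap: 0.0851
gripper_force: 0.0
```

Call:
apply_moves:
  series: "-0.4 -0.15 0.15 0 0.085"

```text
clock: 9.97
tcp_pos: [0.9919, -0.2722, 0.425]
tcp_rot: [0.074, 2.319, 0.092]
wrist_force: [-0.0, -0.4, -0.2]
finger_gap: 0.0852
gripper_force: 0.0
```

Call:
apply_moves:
  series: "-0.4 -0.15 0.15 0 0.085"

```text
clock: 10.05
tcp_pos: [0.9917, -0.277, 0.4301]
tcp_rot: [0.078, 2.297, 0.083]
wrist_force: [-0.8, 0.0, 0.5]
finger_gap: 0.0851
gripper_force: 0.0
```

Call:
apply_moves:
  series: "-0.4 -0.15 0.15 0 0.085"

```text
clock: 10.13
tcp_pos: [0.9913, -0.2817, 0.4358]
tcp_rot: [0.082, 2.275, 0.075]
wrist_force: [-0.2, -0.6, 0.1]
finger_gap: 0.0849
gripper_force: 0.0
```

Call:
apply_moves:
  series: "-0.4 -0.15 0.15 0 0.085"

```text
clock: 10.22
tcp_pos: [0.9906, -0.2864, 0.4422]
tcp_rot: [0.086, 2.254, 0.066]
wrist_force: [0.7, 0.9, -0.8]
finger_gap: 0.0851
gripper_force: 0.0
```

Call:
apply_moves:
  series: "-0.4 -0.15 0.15 0 0.085"

```text
clock: 10.3
tcp_pos: [0.9897, -0.2911, 0.4492]
tcp_rot: [0.09, 2.233, 0.058]
wrist_force: [-0.0, -0.3, -0.2]
finger_gap: 0.0854
gripper_force: 0.0
```

```bash
python3 st.py
```

```text
{'clock': 10.3, 'joint_positions': [-0.435, 1.103, 0.219, 0.416, 1.004, -1.998], 'tcp_pos': [0.99, -0.291, 0.449], 'wrist_force': [-0.001, -0.318, -0.24]} [[-0.614, 0.045, 0.788], [0.085, 0.996, 0.01], [-0.785, 0.073, -0.616]]
```

Call:
apply_moves:
  series: "-0.4 0.1 0.15 0 0.085"

```text
clock: 10.38
tcp_pos: [0.9924, -0.2808, 0.4586]
tcp_rot: [0.1, 2.216, 0.045]
wrist_force: [0.0, -1.7, -0.7]
finger_gap: 0.085
gripper_force: 0.0
```

Call:
apply_moves:
  series: "-0.4 0.1 0.15 0 0.085"

```text
clock: 10.47
tcp_pos: [0.9972, -0.2603, 0.4708]
tcp_rot: [0.099, 2.196, 0.043]
wrist_force: [0.4, -0.5, 0.5]
finger_gap: 0.0848
gripper_force: 0.0
```

Call:
apply_moves:
  series: "-0.4 0.1 0.15 0 0.085"

```text
clock: 10.55
tcp_pos: [1.0008, -0.2416, 0.4834]
tcp_rot: [0.098, 2.175, 0.04]
wrist_force: [0.4, 0.4, -0.5]
finger_gap: 0.0852
gripper_force: 0.0
```

Call:
apply_moves:
  series: "-0.4 0.1 0.15 0 0.085"

```text
clock: 10.63
tcp_pos: [1.0033, -0.2253, 0.4956]
tcp_rot: [0.098, 2.156, 0.035]
wrist_force: [-0.2, 0.7, -0.1]
finger_gap: 0.0848
gripper_force: 0.0
```

Call:
apply_moves:
  series: "-0.4 0.1 0.2 0 0.085"

```text
clock: 10.72
tcp_pos: [1.0061, -0.2111, 0.5049]
tcp_rot: [0.099, 2.134, 0.029]
wrist_force: [0.6, 0.3, -0.1]
finger_gap: 0.0848
gripper_force: 0.0
```

Call:
apply_moves:
  series: "-0.4 0.1 0.2 0 0.085"

```text
clock: 10.8
tcp_pos: [1.0085, -0.1981, 0.5119]
tcp_rot: [0.101, 2.116, 0.025]
wrist_force: [-0.1, -0.3, -0.3]
finger_gap: 0.0851
gripper_force: 0.0
```

Call:
apply_moves:
  series: "-0.4 0.1 0.2 0 0.085"

```text
clock: 10.88
tcp_pos: [1.0104, -0.186, 0.5192]
tcp_rot: [0.104, 2.098, 0.02]
wrist_force: [-0.0, 0.4, -0.2]
finger_gap: 0.085
gripper_force: 0.0
```

Call:
apply_moves:
  series: "-0.4 0.1 0.2 0 0.085"

```text
clock: 10.97
tcp_pos: [1.0116, -0.1745, 0.5276]
tcp_rot: [0.106, 2.079, 0.017]
wrist_force: [0.1, -0.5, -0.1]
finger_gap: 0.0851
gripper_force: 0.0
```

```bash
python3 st.py
```

```text
{'clock': 10.967, 'joint_positions': [-0.307, 1.035, 0.219, 0.31, 0.867, -1.845], 'tcp_pos': [1.012, -0.175, 0.528], 'wrist_force': [0.106, -0.5, -0.085]} [[-0.485, 0.069, 0.872], [0.082, 0.996, -0.033], [-0.871, 0.056, -0.489]]
```

```bash
cat > sim.py <<'E'
from plan import *
def follow(q,ts,Rm,n=8,verbose=True):
    "continuation IK along TCP waypoints ts at fixed rotation Rm (or list of R)"
    x0,A0=fk(q,p);R0=A0@C
    for k,t in enumerate(ts):
        Rg=Rm[k] if isinstance(Rm,list) else Rm
        rv=Ro.from_matrix(R0.T@Rg).as_rotvec();worst=0;dmax=0
        for i in range(1,n+1):
            xt=x0+(np.array(t)-x0)*i/n;Rt_=R0@Ro.from_rotvec(rv*i/n).as_matrix()
            f=lambda z:np.r_[(fk(z,p)[0]-xt)*5,Ro.from_matrix((fk(z,p)[1]@C).T@Rt_).as_rotvec(),1e-3*(z-q)]
            s=least_squares(f,np.clip(q,lo-.02+1e-4,hi+.02-1e-4),bounds=(lo-.02,hi+.02));worst=max(worst,np.abs(s.fun[:6]).max());dmax=max(dmax,np.abs(s.x-q).max());q=s.x
        x0=np.array(t);R0=Rg
        if verbose: print(np.round(t,3),"res",round(worst,3),"dq",round(dmax,2),q.round(2))
    return q
E
python3 - <<'E'
from sim import *
s=arm.observe();q0=np.array(s["joint_positions"]);R0=Ro.from_rotvec(s["tcp_rot"]).as_matrix()
print(fk(q0,p)[0]-s["tcp_pos"])
Rg=R0@R('z',-.064);z=Rg[:,2];print(Rg.round(3))
g=np.array([.574,.1,.04]);
for mids in ([],[[.85,.0,.5],[.6,.3,.45]],[[.85,-.1,.5],[.6,-.3,.45]],[[.7,.2,.6]],[[.8,.3,.45],[.5,.45,.4]]):
    print("path",mids)
    q=follow(q0,[np.array(m) for m in mids]+[g-.255*z+[0,0,.1],g-.255*z,g-.155*z],Rg)
q=None
for n,gg,th in (("bk",g,0),("ds",[.49,.26,.15],0),("po",[.49,.26,.11],-2.4),("kn",[.548,-.198,.185],0),("ku",[.548,-.198,.27],0)):
    for x in ikb(gg,Rg@R('z',th),(0,3,4.2),(-1,1)): print(n,x.round(2))
E
```

```text
[-0.01294139 -0.00196163  0.02729739]
[[-0.488  0.037  0.872]
 [ 0.019  0.999 -0.033]
 [-0.872  0.    -0.489]]
path []
[0.352 0.108 0.265] res 0.3 dq 1.7 [ 0.39  0.36  2.04 -1.43  0.35  0.18]
[0.352 0.108 0.165] res 0.463 dq 0.03 [ 0.42  0.61  2.   -1.43  0.4   0.3 ]
[0.439 0.105 0.116] res 0.485 dq 0.02 [ 0.29  0.76  1.82 -1.43  0.28  0.16]
path [[0.85, 0.0, 0.5], [0.6, 0.3, 0.45]]
[0.85 0.   0.5 ] res 0.0 dq 0.19 [-0.14  0.69  1.1   0.3   0.31 -1.9 ]
[0.6  0.3  0.45] res 0.0 dq 0.24 [ 0.44  0.44  1.38 -0.96  0.51 -0.43]
[0.352 0.108 0.265] res 0.3 dq 0.19 [ 0.39  0.36  2.04 -1.43  0.35  0.18]
[0.352 0.108 0.165] res 0.463 dq 0.03 [ 0.42  0.61  2.   -1.43  0.4   0.3 ]
[0.439 0.105 0.116] res 0.485 dq 0.02 [ 0.29  0.76  1.82 -1.43  0.28  0.16]
path [[0.85, -0.1, 0.5], [0.6, -0.3, 0.45]]
[ 0.85 -0.1   0.5 ] res 0.0 dq 0.18 [-0.24  0.71  1.16  0.69  0.29 -2.34]
[ 0.6  -0.3   0.45] res 0.254 dq 0.38 [-0.61  0.5   1.66  1.    0.42 -2.85]
[0.352 0.108 0.265] res 0.411 dq 2.62 [ 0.39  0.36  2.04 -1.43  0.35  0.18]
[0.352 0.108 0.165] res 0.463 dq 0.03 [ 0.42  0.61  2.   -1.43  0.4   0.3 ]

[... 294 characters left out ...]
   -1.43  0.4   0.3 ]
[0.439 0.105 0.116] res 0.485 dq 0.02 [ 0.29  0.76  1.82 -1.43  0.28  0.16]
path [[0.8, 0.3, 0.45], [0.5, 0.45, 0.4]]
[0.8  0.3  0.45] res 0.0 dq 0.28 [ 0.29  0.7   0.96 -0.6   0.52 -0.87]
[0.5  0.45 0.4 ] res 0.0 dq 0.12 [ 0.78  0.52  1.36 -1.15  0.77 -0.08]
[0.352 0.108 0.265] res 0.3 dq 0.13 [ 0.39  0.36  2.04 -1.43  0.35  0.18]
[0.352 0.108 0.165] res 0.463 dq 0.03 [ 0.42  0.61  2.   -1.43  0.4   0.3 ]
[0.439 0.105 0.116] res 0.485 dq 0.02 [ 0.29  0.76  1.82 -1.43  0.28  0.16]
bk [0.58 1.04 2.08 3.76 1.04 1.56]
ds [0.91 0.67 1.96 4.43 0.83 1.  ]
po [ 0.93  0.78  1.97  4.35  0.87 -1.26]
kn [-0.25  0.71  2.31  2.91  0.94  1.6 ]
ku [-0.25  0.47  2.27  2.84  0.68  1.7 ]
```

```bash
python3 - <<'E'
s=open('kin.py').read()
s=s.replace("([1.195,1.118,.219,.028,1.567,-.115],[.248,.940,.391])]","""([1.195,1.118,.219,.028,1.567,-.115],[.248,.940,.391]),
([-.273,.873,.737,.232,1.532,-1.889],[.844,-.092,.403]),([-.284,1.144,.219,.271,1.559,-1.844],[.970,-.133,.370]),
([-.38,1.106,.219,.337,1.317,-1.927],[.976,-.228,.421]),([-.435,1.103,.219,.416,1.004,-1.998],[.990,-.291,.449]),([-.307,1.035,.219,.310,.867,-1.845],[1.012,-.175,.528])]""")
open('kin.py','w').write(s)
E
python3 - <<'E'
from kin import *
p,r=fit();print(p.round(4));print((r[:-7].reshape(-1,3)*1000).round(1).tolist())
f=lambda P:np.concatenate([fk(np.array(q)+[0,P[7],P[8],0,P[9],0],P[:7])[0]-x for q,x in D]+[1e-3*(np.array(P)-[.3,.4,0,.4,.1,.1,0,0,0,0])])
s=least_squares(f,[.3,.5,.1,.4,.1,.1,0,0,0,0]);print(s.x.round(4));print((s.fun[:-10].reshape(-1,3)*1000).round(1).tolist())
E
```

```text
[0.2429 0.615  0.113  0.409  0.1115 0.1169 0.0363]
[[-2.7, -5.6, -7.1], [-2.0, -4.9, 4.5], [-1.0, -2.2, 0.1], [-0.2, 1.8, -8.6], [0.9, 3.4, -9.1], [0.4, 2.9, -10.5], [0.7, 3.0, -13.3], [1.7, -3.9, 18.0], [-3.5, -4.5, 12.7], [-5.0, -3.0, 9.9], [-2.1, -3.0, 9.3], [3.7, 0.4, -5.8]]
[ 0.2648  0.607   0.1215  0.4072  0.1111  0.1197  0.0394  0.0225 -0.0359
  0.004 ]
[[-0.4, -1.8, -5.0], [-0.0, -1.3, 5.2], [0.2, -0.1, 0.3], [0.4, 2.0, -8.8], [0.6, 1.5, -9.4], [0.0, 0.7, -10.8], [0.3, 1.0, -13.7], [1.7, -3.6, 18.1], [-6.3, -3.4, 12.2], [-6.0, -1.8, 9.2], [-1.9, -1.7, 8.8], [5.8, 0.7, -6.0]]
```

```bash
sed -i 's/\[e,0,L2\]/[e,dy,L2]/; s/\[x5,dy,L3\]/[x5,0,L3]/' kin.py
python3 - <<'E'
from kin import *
p,r=fit();print(p.round(4));print((r[:-7].reshape(-1,3)*1000).round(1).tolist())
E
cat > go.py <<'E'
from sim import *
s=arm.observe();q0=np.array(s["joint_positions"]);R0=Ro.from_rotvec(s["tcp_rot"]).as_matrix()
Rg=R0@R('z',-.064);z=Rg[:,2]
g=np.array([.574,.1,.04])
for n,gg,th in (("bk",g,0),("up",g+[0,0,.12],0),("ds",[.50,.24,.15],0),("po",[.50,.24,.11],-2.4),("kn",[.548,-.198,.185],0),("ku",[.548,-.198,.27],0)):
    for x in ikb(gg,Rg@R('z',th),(-1.2,0,3,4.2),(-1,1)): print(n,x.round(2))
E
python3 go.py
```

```text
[ 2.743e-01  5.886e-01  1.143e-01  3.912e-01  1.109e-01  1.235e-01
 -1.000e-04]
[[0.5, -0.3, 0.4], [0.3, -0.4, 0.4], [0.2, -0.0, -0.5], [-0.2, 0.2, -0.9], [0.2, 0.5, 0.0], [-0.3, -0.2, 0.1], [-0.0, 0.1, 0.3], [0.1, 0.3, -0.2], [-0.2, -0.1, 0.7], [0.1, 0.1, -0.4], [-0.1, -0.3, 0.3], [0.0, 0.6, -0.2]]
bk [-0.01  1.12  2.25  3.17  1.28  1.58]
up [-0.01  0.77  2.28  3.17  0.97  1.57]
ds [0.45 0.8  2.26 3.66 0.99 1.52]
po [ 0.45  0.91  2.26  3.63  1.09 -0.81]
kn [-0.87  0.69  2.25  2.21  0.93  1.75]
ku [-0.87  0.45  2.2   1.99  0.78  2.09]
```

```bash
cat > path.py <<'E'
from sim import *
s=arm.observe();q0=np.array(s["joint_positions"]);R0=Ro.from_rotvec(s["tcp_rot"]).as_matrix()
Rg=R0@R('z',-.064);Rh=Rg@R('z',np.pi-1e-3);z=Rg[:,2];g=np.array([.574,.1,.04])
tail=[g-.255*z+[0,0,.12],g-.255*z,g-.155*z]
for mids in ([[.8,-.2,.5],[.5,-.25,.45],[.4,-.1,.40]],[[.75,-.3,.5],[.5,-.35,.45],[.4,-.15,.35]],[[.7,-.4,.5],[.4,-.4,.4],[.4,-.15,.35]]):
    print(mids);follow(q0,[q0@q0*0+np.array(fk(q0,p)[0])*.97]+[np.array(m) for m in mids]+tail,Rh,n=12)
gd=np.array([.50,.30,.12]);
for n,gg,th in (("ds",[.5,.3,.15],0),("po",[.5,.3,.11],2.4)):
    for x in ikb(gg,Rh@R('z',th),(3,4.2),(-1,1)): print(n,x.round(2))
E
python3 path.py
```

```text
[[0.8, -0.2, 0.5], [0.5, -0.25, 0.45], [0.4, -0.1, 0.4]]
[ 0.982 -0.169  0.512] res 0.0 dq 0.25 [-0.31  0.95  0.45  0.36  0.73  1.16]
[ 0.8 -0.2  0.5] res 0.0 dq 0.08 [-0.43  0.64  1.13  0.8   0.48  0.63]
[ 0.5  -0.25  0.45] res 0.0 dq 0.1 [-0.8   0.34  1.85  1.51  0.65 -0.36]
[ 0.4 -0.1  0.4] res 0.0 dq 0.05 [-0.69  0.26  2.26  2.05  0.64 -0.93]
[0.352 0.108 0.285] res 0.058 dq 0.11 [ 0.03  0.63  2.44  3.24  0.96 -1.59]
[0.352 0.108 0.165] res 0.097 dq 0.04 [ 0.05  1.11  2.44  3.24  1.45 -1.54]
[0.439 0.105 0.116] res 0.054 dq 0.03 [-0.01  1.12  2.25  3.17  1.28 -1.56]
[[0.75, -0.3, 0.5], [0.5, -0.35, 0.45], [0.4, -0.15, 0.35]]
[ 0.982 -0.169  0.512] res 0.0 dq 0.25 [-0.31  0.95  0.45  0.36  0.73  1.16]
[ 0.75 -0.3   0.5 ] res 0.0 dq 0.09 [-0.59  0.62  1.17  0.96  0.59  0.41]
[ 0.5  -0.35  0.45] res 0.0 dq 0.07 [-0.94  0.42  1.71  1.38  0.77 -0.29]
[ 0.4  -0.15  0.35] res 0.0 dq 0.08 [-0.81  0.42  2.27  2.09  0.78 -1.12]
[0.352 0.108 0.285] res 0.074 dq 0.11 [ 0.03  0.63  2.44  3.24  0.96 -1.59]
[0.352 0.108 0.165] res 0.097 dq 0.04 [ 0.05  1.11  2.44  3.24  1.45 -1.54]
[0.439 0.105 0.116] res 0.054 dq 0.03 [-0.01  1.12  2.25  3.17  1.28 -1.56]
[[0.7, -0.4, 0.5], [0.4, -0.4, 0.4], [0.4, -0.15, 0.35]]
[ 0.982 -0.169  0.512] res 0.0 dq 0.25 [-0.31  0.95  0.45  0.36  0.73  1.16]
[ 0.7 -0.4  0.5] res 0.0 dq 0.1 [-0.75  0.62  1.15  1.03  0.73  0.28]
[ 0.4 -0.4  0.4] res 0.0 dq 0.08 [-1.16  0.46  1.83  1.42  0.92 -0.54]
[ 0.4  -0.15  0.35] res 0.0 dq 0.08 [-0.81  0.42  2.27  2.09  0.78 -1.12]
[0.352 0.108 0.285] res 0.074 dq 0.11 [ 0.03  0.63  2.44  3.24  0.96 -1.59]
[0.352 0.108 0.165] res 0.097 dq 0.04 [ 0.05  1.11  2.44  3.24  1.45 -1.54]
[0.439 0.105 0.116] res 0.054 dq 0.03 [-0.01  1.12  2.25  3.17  1.28 -1.56]
ds [ 0.6   0.78  2.14  3.87  0.89 -1.74]
po [0.6  0.88 2.14 3.82 0.97 0.75]
```

```bash
cat > mv.py <<'E'
from sim import *
def calls(steps,p0=None,R0=None):
    s=arm.observe();P=np.array(s["tcp_pos"]) if p0 is None else np.array(p0);Rm=Ro.from_rotvec(s["tcp_rot"]).as_matrix() if R0 is None else R0
    for w_,th in steps:
        d=Rm.T@(np.array(w_)-P);print(np.round(d,3).tolist(),"turn",th,"len",round(float(np.linalg.norm(d)),3));P=np.array(w_);Rm=Rm@R('z',th)
    return P,Rm
E
python3 - <<'E'
from mv import *
calls([([.82,-.197,.502],1.2),([.62,-.23,.47],1.2),([.5,-.25,.45],.68),([.45,-.05,.36],0),([.44,.105,.26],0)])
E
```

```text
[0.113, -0.037, -0.154] turn 1.2 len 0.195
[-0.001, -0.131, -0.158] turn 1.2 len 0.205
[-0.074, -0.028, -0.094] turn 0.68 len 0.123
[-0.107, -0.198, -0.006] turn 0 len 0.225
[-0.095, -0.154, 0.035] turn 0 len 0.185
```

Call:
apply_moves:
  series: "0.011 -0.004 -0.015 0.12 0.085; 0.022 -0.007 -0.031 0.24 0.085; 0.034 -0.011 -0.046 0.36 0.085; 0.045 -0.015 -0.062 0.48 0.085; 0.056 -0.018 -0.077 0.6 0.085; 0.068 -0.022 -0.092 0.72 0.085; 0.079 -0.026 -0.108 0.84 0.085; 0.09 -0.03 -0.123 0.96 0.085; 0.102 -0.033 -0.139 1.08 0.085; 0.113 -0.037 -0.154 1.2 0.085"

```text
clock: 11.8
tcp_pos: [0.8185, -0.1988, 0.5025]
tcp_rot: [1.321, 1.722, 0.734]
wrist_force: [0.5, -0.2, 0.7]
finger_gap: 0.085
gripper_force: 0.0
```

Call:
apply_moves:
  series: "0 -0.013 -0.016 0.12 0.085; 0 -0.026 -0.032 0.24 0.085; 0 -0.039 -0.047 0.36 0.085; 0 -0.052 -0.063 0.48 0.085; 0 -0.065 -0.079 0.6 0.085; -0.001 -0.079 -0.095 0.72 0.085; -0.001 -0.092 -0.111 0.84 0.085; -0.001 -0.105 -0.126 0.96 0.085; -0.001 -0.118 -0.142 1.08 0.085; -0.001 -0.131 -0.158 1.2 0.085"

```text
clock: 12.63
tcp_pos: [0.6186, -0.232, 0.4713]
tcp_rot: [2.322, 0.761, 1.341]
wrist_force: [1.4, -0.0, 0.2]
finger_gap: 0.0849
gripper_force: 0.0
```

Call:
apply_moves:
  series: "-0.012 -0.005 -0.016 0.12 0.085; -0.025 -0.009 -0.031 0.24 0.085; -0.037 -0.014 -0.047 0.36 0.085; -0.049 -0.019 -0.063 0.48 0.085; -0.062 -0.023 -0.078 0.6 0.085; -0.074 -0.028 -0.094 0.68 0.085; -0.074 -0.028 -0.094 0.68 0.085"

```text
clock: 13.22
tcp_pos: [0.4974, -0.2521, 0.4508]
tcp_rot: [2.697, -0.062, 1.574]
wrist_force: [-0.4, 0.1, 0.0]
finger_gap: 0.0848
gripper_force: 0.0
```

```bash
python3 st.py; python3 - <<'E'
from mv import *
s=arm.observe()
follow(np.array(s["joint_positions"]),[[.45,-.05,.36],[.44,.105,.26],[.44,.105,.116]],Ro.from_rotvec(s["tcp_rot"]).as_matrix())
calls([([.45,-.05,.36],0),([.44,.105,.26],0)])
E
```

```text
{'clock': 13.217, 'joint_positions': [-0.808, 0.335, 1.847, 1.498, 0.651, -0.347], 'tcp_pos': [0.497, -0.252, 0.451], 'wrist_force': [-0.416, 0.116, 0.032]} [[0.492, -0.044, 0.87], [-0.025, -0.999, -0.036], [0.87, -0.005, -0.492]]
[ 0.45 -0.05  0.36] res 0.0 dq 0.14 [-0.46  0.4   2.21  2.46  0.6  -1.2 ]
[0.44  0.105 0.26 ] res 0.0 dq 0.12 [-0.    0.7   2.27  3.18  0.88 -1.57]
[0.44  0.105 0.116] res 0.0 dq 0.06 [-0.    1.11  2.25  3.17  1.27 -1.56]
[-0.108, -0.199, -0.004] turn 0 len 0.227
[-0.096, -0.154, 0.035] turn 0 len 0.185
```

Call:
apply_moves:
  series: "-0.015 -0.028 -0.001 0 0.085; -0.031 -0.057 -0.001 0 0.085; -0.046 -0.085 -0.002 0 0.085; -0.062 -0.114 -0.002 0 0.085; -0.077 -0.142 -0.003 0 0.085; -0.093 -0.171 -0.003 0 0.085; -0.108 -0.199 -0.004 0 0.085; -0.108 -0.199 -0.004 0 0.085"

```text
clock: 13.88
tcp_pos: [0.4491, -0.0462, 0.3575]
tcp_rot: [2.706, -0.048, 1.568]
wrist_force: [-0.3, 0.5, -0.6]
finger_gap: 0.0851
gripper_force: 0.0
```

Call:
apply_moves:
  series: "-0.016 -0.026 0.006 0 0.085; -0.032 -0.051 0.012 0 0.085; -0.048 -0.077 0.018 0 0.085; -0.064 -0.103 0.023 0 0.085; -0.08 -0.128 0.029 0 0.085; -0.096 -0.154 0.035 0 0.085; -0.096 -0.154 0.035 0 0.085"

```text
clock: 14.47
tcp_pos: [0.4412, 0.1082, 0.2566]
tcp_rot: [2.704, -0.042, 1.574]
wrist_force: [0.2, 0.1, -0.6]
finger_gap: 0.0848
gripper_force: 0.0
```

```bash
python3 st.py; python3 - <<'E'
from mv import *
s=arm.observe();c0=vision.get_calibration("wrist")
im,d=vision.get_image("wrist");cv2.imwrite("pics/wrist1.png",im[...,::-1])
for r in nets.spot_point("wrist","beaker_mid")[:5]: print("wrist",round(r["confidence"],2),w(c0,r["at"]).round(4))
im,d=vision.get_image("scene");c=vision.get_calibration("scene");cv2.imwrite("pics/scene1.png",cv2.resize(im[80:330,200:520,::-1],(768,600)))
for r in nets.spot_point("scene","beaker_mid")[:5]: print("scene",round(r["confidence"],2),w(c,r["at"]).round(4))
for r in nets.spot_point("scene","dish_mid")[:2]: print("dish",round(r["confidence"],2),w(c,r["at"]).round(4))
E
```

```text
{'clock': 14.467, 'joint_positions': [0.001, 0.703, 2.268, 3.174, 0.884, -1.574], 'tcp_pos': [0.441, 0.108, 0.257], 'wrist_force': [0.231, 0.056, -0.579]} [[0.494, -0.03, 0.869], [-0.017, -1.0, -0.025], [0.87, -0.003, -0.494]]
scene 0.85 [0.5744 0.0989 0.0322]
scene 0.73 [0.4191 0.0725 0.0303]
scene 0.58 [0.4904 0.0074 0.0288]
dish 0.89 [0.4736 0.2722 0.0196]
```

View pics/scene1.png

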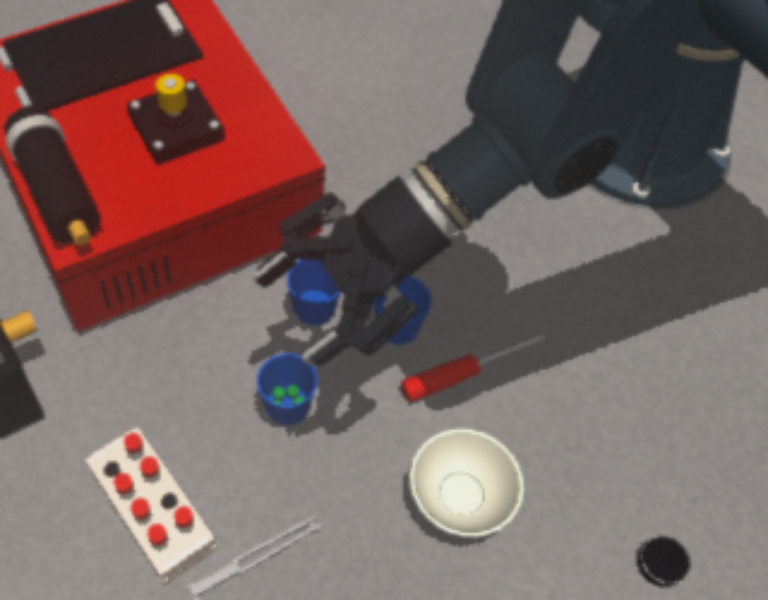

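```bash
python3 - <<'E'
from mv import *
calls([([.4436,.1033,.165],0),([.4436,.1033,.116],0)])
E
```

```text
[-0.082, 0.0, 0.048] turn 0 len 0.095
[-0.043, 0.0, 0.024] turn 0 len 0.049
```

Call:
apply_moves:
  series: "-0.027 0 0.016 0 0.085; -0.055 0 0.032 0 0.085; -0.082 0 0.048 0 0.085; -0.096 0 0.056 0 0.085; -0.11 0 0.064 0 0.085; -0.125 0 0.072 0 0.085; -0.125 0 0.072 0 0.085; -0.125 0 0.072 0 0.085"

```text
clock: 15.38
tcp_pos: [0.4432, 0.1031, 0.115]
tcp_rot: [2.694, -0.059, 1.578]
wrist_force: [0.7, 0.2, 0.9]
finger_gap: 0.0851
gripper_force: 0.0
```

```bash
python3 st.py; python3 - <<'E'
from h import *
im,d=vision.get_image("wrist");cv2.imwrite("pics/wrist2.png",im[...,::-1])
E
```

```text
{'clock': 15.383, 'joint_positions': [-0.011, 1.111, 2.238, 3.169, 1.267, -1.561], 'tcp_pos': [0.443, 0.103, 0.115], 'wrist_force': [0.666, 0.218, 0.914]} [[0.489, -0.042, 0.871], [-0.023, -0.999, -0.035], [0.872, -0.003, -0.489]]
```

View pics/wrist2.png

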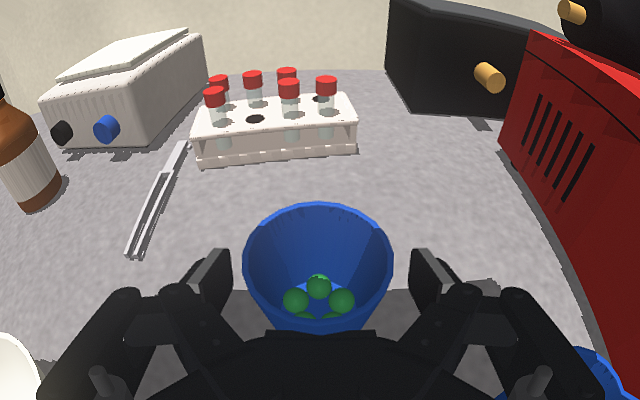

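The wrist view shows the beaker centred between the pads at (318,265), with the green beads inside. I'll close the fingers.

Call:
apply_moves:
  series: "0 0 0 0 0.04; 0 0 0 0 0.04; 0 0 0 0 0.04; 0 0 0 0 0.04; 0 0 0 0 0.04; 0 0 0 0 0.04; 0 0 0 0 0.04; 0 0 0 0 0.04"
  squeeze: 40

```text
clock: 16.1
tcp_pos: [0.4424, 0.1042, 0.1167]
tcp_rot: [2.692, -0.056, 1.583]
wrist_force: [-3.1, -1.1, 6.5]
finger_gap: 0.0594
gripper_force: 41.1
```

```bash
python3 - <<'E'
from mv import *
s=arm.observe();Rm=Ro.from_rotvec(s["tcp_rot"]).as_matrix();z=Rm[:,2];P=np.array(s["tcp_pos"]);print(s["finger_gap"],s["gripper_force"],s["wrist_force"],P)
# beaker geometry in tool frame
b=np.array([.574,.0995,0.]);up=Rm.T@[0,0,1];o=Rm.T@(b-P)
for th in (2.2,2.4,2.6):
    R2=Rm@R('z',th);u=R2@up;g=np.array([0,0,-1]);l=g-(g@u)*u;l/=np.linalg.norm(l)
    lip=R2@(o+.058*up)+.0285*l
    print(th,"tilt",np.degrees(np.arccos(u[2])).round(1),"u",u.round(2),"lip-tcp",lip.round(3),"grasp-tcp",(R2@[0,0,.15]).round(3), "base",(R2@o).round(3))
    for zz in (.055,.075):
        t=np.array([.473,.272,zz])-lip; 
        print(t.round(3),[x.round(2) for x in ikb(t+.155*z,R2,(3,4.2),(0,1))],[x.round(2) for x in ikb(t+.155*z,Rm,(3,4.2),(-1.5,))])
E
```

```text
0.059436762382237524 41.087381702964194 [-3.1246477  -1.08485057  6.48861185] [0.4424461  0.10420976 0.11665267]
2.2 tilt 102.3 u [-0.7  -0.68 -0.21] lip-tcp [ 0.126 -0.011 -0.104] grasp-tcp [ 0.131 -0.005 -0.073] base [ 0.162  0.024 -0.064]
[0.347 0.283 0.159] [array([0.58, 0.97, 2.21, 3.74, 1.09, 0.66])] [array([ 0.58,  0.97,  2.21,  3.74,  1.09, -1.54])]
[0.347 0.283 0.179] [array([0.57, 0.92, 2.21, 3.76, 1.06, 0.63])] [array([ 0.57,  0.92,  2.21,  3.76,  1.06, -1.57])]
2.4 tilt 109.1 u [-0.76 -0.56 -0.33] lip-tcp [ 0.128 -0.008 -0.105] grasp-tcp [ 0.131 -0.005 -0.073] base [ 0.165  0.019 -0.059]
[0.345 0.28  0.16 ] [array([0.57, 0.97, 2.22, 3.74, 1.1 , 0.86])] [array([ 0.57,  0.97,  2.22,  3.74,  1.1 , -1.54])]
[0.345 0.28  0.18 ] [array([0.57, 0.92, 2.22, 3.75, 1.06, 0.83])] [array([ 0.57,  0.92,  2.22,  3.75,  1.06, -1.57])]
2.6 tilt 114.7 u [-0.81 -0.42 -0.42] lip-tcp [ 0.13  -0.006 -0.105] grasp-tcp [ 0.131 -0.005 -0.073] base [ 0.167  0.013 -0.055]
[0.343 0.278 0.16 ] [array([0.57, 0.98, 2.23, 3.73, 1.11, 1.07])] [array([ 0.57,  0.98,  2.23,  3.73,  1.11, -1.53])]
[0.343 0.278 0.18 ] [array([0.57, 0.92, 2.23, 3.75, 1.07, 1.04])] [array([ 0.57,  0.92,  2.23,  3.75,  1.07, -1.56])]
```

```bash
python3 - <<'E'
from mv import *
calls([([.442,.104,.2],0),([.348,.281,.175],0)])
E
```

```text
[0.073, 0.0, -0.041] turn 0 len 0.083
[-0.071, -0.173, -0.076] turn 0 len 0.202
```

Call:
apply_moves:
  series: "0.009 0 -0.005 0 0.04; 0.018 0 -0.01 0 0.04; 0.036 0 -0.02 0 0.04; 0.055 0 -0.03 0 0.04; 0.073 0 -0.041 0 0.04; 0.073 0 -0.041 0 0.04"

```text
clock: 16.6
tcp_pos: [0.4421, 0.1043, 0.2022]
tcp_rot: [2.692, -0.054, 1.585]
wrist_force: [-0.0, -0.1, -1.8]
finger_gap: 0.0597
gripper_force: 42.9
```

Call:
apply_moves:
  series: "-0.005 -0.013 -0.006 0 0.04; -0.014 -0.033 -0.015 0 0.04; -0.023 -0.055 -0.024 0 0.04; -0.032 -0.078 -0.034 0 0.04; -0.041 -0.1 -0.044 0 0.04; -0.05 -0.122 -0.054 0 0.04; -0.059 -0.145 -0.063 0 0.04; -0.067 -0.163 -0.071 0 0.04; -0.071 -0.173 -0.076 0 0.04; -0.071 -0.173 -0.076 0 0.04"

```text
clock: 17.43
tcp_pos: [0.3469, 0.2832, 0.1736]
tcp_rot: [2.699, -0.047, 1.577]
wrist_force: [-0.1, 0.3, -0.8]
finger_gap: 0.0592
gripper_force: 43.0
```

```bash
python3 st.py; python3 - <<'E'
from h import *
im,d=vision.get_image("scene");c=vision.get_calibration("scene");cv2.imwrite("pics/scene2.png",cv2.resize(im[150:350,280:520,::-1],(720,600)))
for t in ("beaker_mid","dish_mid"):
  for r in nets.spot_point("scene",t)[:3]: print(t,round(r["confidence"],2),w(c,r["at"]).round(4))
E
```

```text
{'clock': 17.433, 'joint_positions': [0.573, 0.93, 2.213, 3.747, 1.058, -1.567], 'tcp_pos': [0.347, 0.283, 0.174], 'wrist_force': [-0.078, 0.268, -0.778]} [[0.491, -0.034, 0.871], [-0.018, -0.999, -0.028], [0.871, -0.002, -0.491]]
beaker_mid 0.9 [ 0.3675 -0.0041  0.0303]
beaker_mid 0.88 [0.4884 0.0063 0.0298]
beaker_mid 0.69 [0.421  0.0735 0.0339]
dish_mid 0.79 [0.4703 0.274  0.0186]
dish_mid 0.4 [4.730e-01 2.676e-01 1.000e-04]
```

View pics/scene2.png

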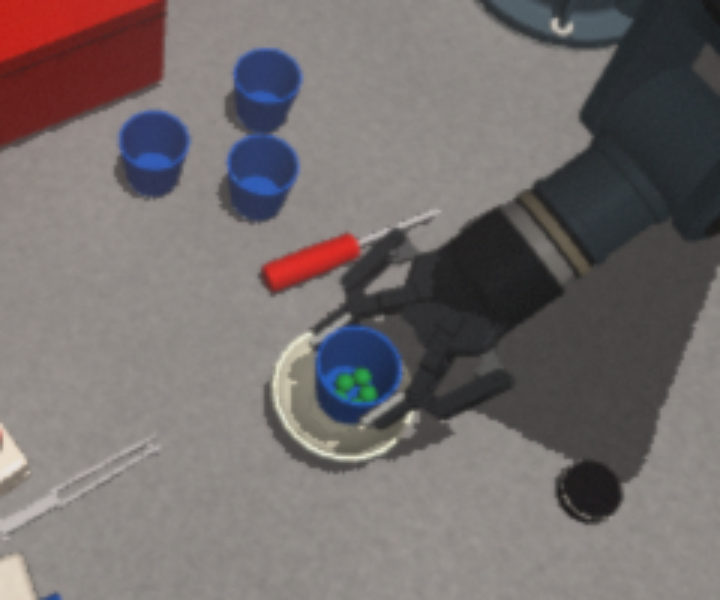

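The picture shows the beaker held in the air at (358,372), over the dish at (345,395), with its beads in it. I'll pour now.

Call:
apply_moves:
  series: "0.007 0 -0.004 0.06 0.04; 0.007 0 -0.004 0.16 0.04; 0.007 0 -0.004 0.28 0.04; 0.007 0 -0.004 0.4 0.04; 0.007 0 -0.004 0.52 0.04; 0.007 0 -0.004 0.64 0.04; 0.007 0 -0.004 0.76 0.04; 0.007 0 -0.004 0.88 0.04; 0.007 0 -0.004 1.0 0.04; 0.007 0 -0.004 1.12 0.04"

```text
clock: 18.42
tcp_pos: [0.3491, 0.2796, 0.1824]
tcp_rot: [-1.948, 1.29, -1.17]
wrist_force: [-0.0, 0.4, -0.7]
finger_gap: 0.0594
gripper_force: 43.0
```

Call:
apply_moves:
  series: "0 0 0 0.1 0.04; 0 0 0 0.2 0.04; 0 0 0 0.3 0.04; 0 0 0 0.4 0.04; 0 0 0 0.48 0.04; 0 0 0 0.56 0.04; 0 0 0 0.64 0.04; 0 0 0 0.72 0.04; 0 0 0 0.8 0.04; 0 0 0 0.88 0.04"

```text
clock: 19.25
tcp_pos: [0.3491, 0.2796, 0.1824]
tcp_rot: [-1.125, 1.848, -0.702]
wrist_force: [-0.1, -1.1, -0.6]
finger_gap: 0.0595
gripper_force: 43.1
```

Call:
apply_moves:
  series: "0 0 0 0.07 0.04; 0 0 0 0.14 0.04; 0 0 0 0.21 0.04; 0 0 0 0.28 0.04; 0 0 0 0.35 0.04; 0 0 0 0.42 0.04; 0 0 0 0.5 0.04; 0 0 0 0.58 0.04; 0 0 0 0.65 0.04; 0 0 0 0.65 0.04"

```text
clock: 20.08
tcp_pos: [0.3491, 0.2797, 0.1825]
tcp_rot: [-0.465, 2.047, -0.321]
wrist_force: [0.6, 0.7, -1.1]
finger_gap: 0.0595
gripper_force: 43.2
```

Call:
apply_moves:
  series: "0 0 0 0.05 0.04; 0 0 0 0.1 0.04; 0 0 0 0.1 0.04; 0 0 0 0.1 0.04; 0 0 0 0.1 0.04; 0 0 0 0.1 0.04"

```text
clock: 20.58
tcp_pos: [0.3485, 0.2807, 0.1825]
tcp_rot: [-0.366, 2.061, -0.261]
wrist_force: [0.4, -0.4, -1.4]
finger_gap: 0.0595
gripper_force: 43.2
```

```bash
python3 st.py; python3 - <<'E'
from h import *
im,d=vision.get_image("scene");c=vision.get_calibration("scene");cv2.imwrite("pics/scene3.png",cv2.resize(im[180:340,320:512,::-1],(720,600)))
for t in ("bead0_center","dish_mid"):
  for r in nets.spot_point("scene",t)[:6]: print(t,round(r["confidence"],2),w(c,r["at"]).round(4))
E
```

```text
{'clock': 20.583, 'joint_positions': [0.566, 0.907, 2.216, 3.753, 1.044, 1.168], 'tcp_pos': [0.349, 0.281, 0.182], 'wrist_force': [0.361, -0.36, -1.398]} [[-0.467, -0.15, 0.871], [-0.362, 0.931, -0.034], [-0.806, -0.332, -0.49]]
dish_mid 0.7 [0.4712 0.2737 0.0171]
```

View pics/scene3.png

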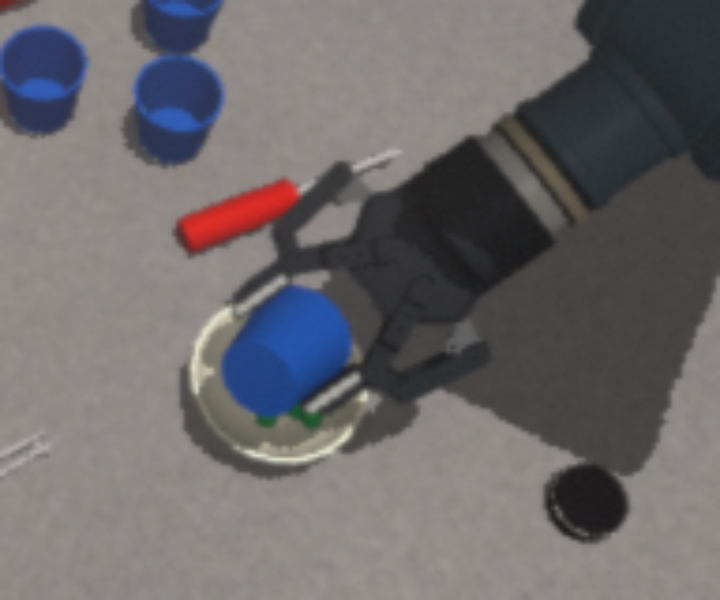

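Call:
apply_moves:
  series: "0 0 0 0.08 0.04; 0 0 0 0.16 0.04; 0 0 0 0.16 0.04; 0 0 0 0.16 0.04; 0 0 0 0.16 0.04"

```text
clock: 21.15
tcp_pos: [0.3483, 0.281, 0.1825]
tcp_rot: [-0.201, 2.077, -0.163]
wrist_force: [0.5, -0.1, -0.4]
finger_gap: 0.0597
gripper_force: 43.2
```

Call:
apply_moves:
  series: "0 0 0 -0.1 0.04; 0 0 0 -0.22 0.04; 0 0 0 -0.34 0.04; 0 0 0 -0.46 0.04; 0 0 0 -0.58 0.04; 0 0 0 -0.7 0.04; 0 0 0 -0.82 0.04; 0 0 0 -0.94 0.04; 0 0 0 -1.06 0.04; 0 0 0 -1.18 0.04"

```text
clock: 21.98
tcp_pos: [0.3483, 0.281, 0.1825]
tcp_rot: [-1.403, 1.703, -0.858]
wrist_force: [0.1, -0.4, -1.0]
finger_gap: 0.0589
gripper_force: 43.1
```

Call:
apply_moves:
  series: "0 0 0 -0.12 0.04; 0 0 0 -0.24 0.04; 0 0 0 -0.36 0.04; 0 0 0 -0.48 0.04; 0 0 0 -0.6 0.04; 0 0 0 -0.72 0.04; 0 0 0 -0.84 0.04; 0 0 0 -0.96 0.04; 0 0 0 -1.08 0.04; 0 0 0 -1.2 0.04"

```text
clock: 22.82
tcp_pos: [0.3483, 0.281, 0.1825]
tcp_rot: [-2.42, 0.7, -1.431]
wrist_force: [-0.2, -0.6, -0.5]
finger_gap: 0.0595
gripper_force: 43.1
```

Call:
apply_moves:
  series: "0 0 0 -0.12 0.04; 0 0 0 -0.24 0.04; 0 0 0 -0.36 0.04; 0 0 0 -0.48 0.04; 0 0 0 -0.53 0.04; 0 0 0 -0.53 0.04"

```text
clock: 23.32
tcp_pos: [0.3483, 0.281, 0.1825]
tcp_rot: [2.695, -0.052, 1.577]
wrist_force: [-0.3, 0.5, -0.9]
finger_gap: 0.0591
gripper_force: 43.1
```

```bash
python3 st.py; python3 - <<'E'
from mv import *
s=arm.observe();Rm=Ro.from_rotvec(s["tcp_rot"]).as_matrix()
calls([([.442,.104,.21],0),([.442,.1035,.1185],0),([.442,.1035,.117],0)])
E
```

```text
{'clock': 23.317, 'joint_positions': [0.567, 0.907, 2.216, 3.753, 1.044, -1.582], 'tcp_pos': [0.348, 0.281, 0.182], 'wrist_force': [-0.312, 0.474, -0.915]} [[0.489, -0.038, 0.871], [-0.019, -0.999, -0.033], [0.872, -0.001, -0.49]]
[0.073, 0.173, 0.074] turn 0 len 0.202
[-0.08, 0.001, 0.045] turn 0 len 0.092
[-0.001, 0.0, 0.001] turn 0 len 0.001
```

Call:
apply_moves:
  series: "0.01 0.01 -0.002 0 0.04; 0.02 0.04 0.012 0 0.04; 0.03 0.066 0.026 0 0.04; 0.04 0.092 0.04 0 0.04; 0.05 0.118 0.05 0 0.04; 0.06 0.144 0.062 0 0.04; 0.07 0.164 0.07 0 0.04; 0.073 0.173 0.074 0 0.04; 0.073 0.173 0.074 0 0.04"

```text
clock: 24.07
tcp_pos: [0.4432, 0.1016, 0.2098]
tcp_rot: [2.691, -0.063, 1.58]
wrist_force: [0.5, -0.3, -0.1]
finger_gap: 0.0597
gripper_force: 43.1
```

```bash
python3 st.py; python3 - <<'E'
from mv import *
im,d=vision.get_image("scene");a=im[150:350,280:480,::-1]
im2,d=vision.get_image("top");b=im2[150:270,230:350,::-1]
cv2.imwrite("pics/both4.png",np.hstack([cv2.resize(a,(400,400)),cv2.resize(b,(400,400))]))
calls([([.442,.1035,.1195],0)])
E
```

```text
{'clock': 24.067, 'joint_positions': [-0.014, 0.847, 2.275, 3.172, 1.042, -1.568], 'tcp_pos': [0.443, 0.102, 0.21], 'wrist_force': [0.538, -0.276, -0.125]} [[0.487, -0.045, 0.872], [-0.025, -0.999, -0.038], [0.873, -0.003, -0.487]]
[-0.078, 0.001, 0.044] turn 0 len 0.09
```

View pics/both4.png

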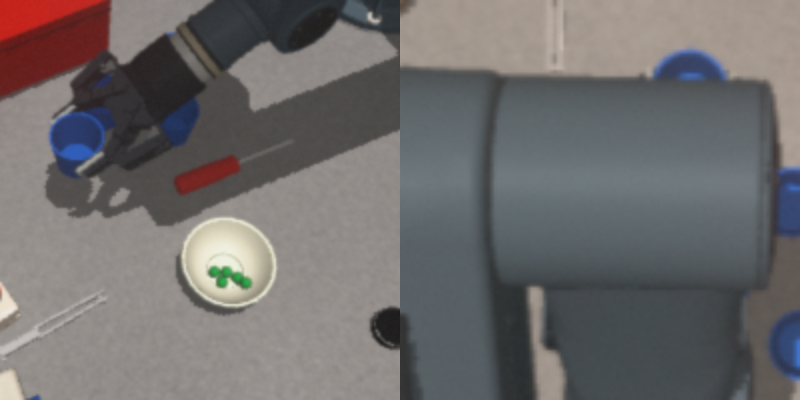

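All five beads lie in the dish, around (230,275), and the beaker is empty. I'll set it down.

Call:
apply_moves:
  series: "-0.02 0 0.011 0 0.04; -0.045 0 0.025 0 0.04; -0.065 0.001 0.036 0 0.04; -0.074 0.001 0.042 0 0.04; -0.078 0.001 0.044 0 0.04; -0.08 0.001 0.045 0 0.04; -0.081 0.001 0.0455 0 0.04; -0.082 0.001 0.046 0 0.04; -0.082 0.001 0.046 0 0.04"

```text
clock: 24.92
tcp_pos: [0.4413, 0.1043, 0.117]
tcp_rot: [2.695, -0.051, 1.583]
wrist_force: [-2.0, 2.5, 3.9]
finger_gap: 0.0592
gripper_force: 42.9
```

```bash
python3 st.py
```

```text
{'clock': 24.917, 'joint_positions': [-0.009, 1.109, 2.244, 3.165, 1.273, -1.562], 'tcp_pos': [0.441, 0.104, 0.117], 'wrist_force': [-1.967, 2.49, 3.931]} [[0.487, -0.036, 0.873], [-0.02, -0.999, -0.03], [0.873, -0.003, -0.487]]
```

Call:
apply_moves:
  series: "0 0 0 0 0.085; 0 0 0 0 0.085; 0 0 0 0 0.085; 0 0 0 0 0.085; 0 0 0 0 0.085; 0 0 0 0 0.085; 0 0 0 0 0.085"

```text
clock: 25.5
tcp_pos: [0.4417, 0.1032, 0.1154]
tcp_rot: [2.695, -0.055, 1.578]
wrist_force: [0.2, 0.2, -0.5]
finger_gap: 0.085
gripper_force: 0.0
```

Call:
apply_moves:
  series: "0.009 0 -0.005 0 0.085; 0.026 0 -0.015 0 0.085; 0.052 0 -0.029 0 0.085; 0.079 0 -0.044 0 0.085; 0.105 0 -0.058 0 0.085; 0.131 0 -0.073 0 0.085; 0.148 0 -0.083 0 0.085; 0.148 0 -0.083 0 0.085"

```text
clock: 26.17
tcp_pos: [0.4416, 0.103, 0.2891]
tcp_rot: [2.689, -0.055, 1.59]
wrist_force: [-0.2, -0.6, 0.1]
finger_gap: 0.0849
gripper_force: 0.0
```

```bash
python3 st.py; python3 - <<'E'
from mv import *
s=arm.observe();q=np.array(s["joint_positions"]);Rm=Ro.from_rotvec(s["tcp_rot"]).as_matrix();z=Rm[:,2]
k=np.array([.547,-.198,.184])
print(k-.155*z,k-.225*z)
W=[[.44,-.05,.35],k-.225*z+[0,0,.03],k-.195*z,k-.152*z,k-.152*z+[0,0,.08]]
follow(q,W,Rm)
calls([(a,0) for a in W[:3]])
im,d=vision.get_image("scene");c=vision.get_calibration("scene")
for r in nets.spot_point("scene","beaker_mid")[:4]: print(w(c,r["at"]).round(3))
E
```

```text
{'clock': 26.167, 'joint_positions': [-0.012, 0.609, 2.259, 3.173, 0.794, -1.578], 'tcp_pos': [0.442, 0.103, 0.289], 'wrist_force': [-0.248, -0.56, 0.057]} [[0.482, -0.039, 0.876], [-0.021, -0.999, -0.033], [0.876, -0.003, -0.482]]
[ 0.41129451 -0.19288531  0.25871854] [ 0.35000816 -0.19057545  0.2924624 ]
[ 0.44 -0.05  0.35] res 0.0 dq 0.1 [-0.47  0.43  2.25  2.5   0.66 -1.25]
[ 0.35  -0.191  0.322] res 0.0 dq 0.07 [-1.03  0.5   2.35  1.99  0.93 -1.27]
[ 0.376 -0.192  0.278] res 0.0 dq 0.02 [-0.96  0.65  2.33  2.14  0.97 -1.41]
[ 0.414 -0.193  0.257] res 0.0 dq 0.01 [-0.87  0.71  2.25  2.22  0.95 -1.4 ]
[ 0.414 -0.193  0.337] res 0.0 dq 0.04 [-0.87  0.47  2.2   2.02  0.8  -1.09]
[0.056, 0.153, -0.026] turn 0 len 0.165
[-0.064, 0.144, -0.061] turn 0 len 0.169
[-0.026, 0.0, 0.044] turn 0 len 0.052
[0.572 0.098 0.031]
[0.489 0.008 0.03 ]
[ 0.367 -0.003  0.032]
[0.419 0.071 0.032]
```

Call:
apply_moves:
  series: "0.011 0.031 -0.005 0 0.085; 0.022 0.061 -0.01 0 0.085; 0.034 0.092 -0.016 0 0.085; 0.045 0.122 -0.021 0 0.085; 0.056 0.153 -0.026 0 0.085; 0.043 0.182 -0.038 0 0.085; 0.03 0.211 -0.05 0 0.085; 0.018 0.24 -0.063 0 0.085; 0.005 0.268 -0.075 0 0.085; -0.008 0.297 -0.087 0 0.085"

```text
clock: 27.1
tcp_pos: [0.3492, -0.1918, 0.3183]
tcp_rot: [2.701, -0.059, 1.577]
wrist_force: [0.1, 0.6, 0.7]
finger_gap: 0.0851
gripper_force: 0.0
```

Call:
apply_moves:
  series: "0 0 0 0 0.085; 0 0 0 0 0.085"

```text
clock: 27.27
tcp_pos: [0.3494, -0.1935, 0.3183]
tcp_rot: [2.697, -0.067, 1.575]
wrist_force: [-0.9, 0.6, 0.1]
finger_gap: 0.0851
gripper_force: 0.0
```

```bash
python3 st.py; python3 - <<'E'
from mv import *
s=arm.observe();c0=vision.get_calibration("wrist")
im,d=vision.get_image("wrist");cv2.imwrite("pics/wrist5.png",im[...,::-1])
for t in ("rod_knob","port_mouth"):
  for r in nets.spot_point("wrist",t)[:2]: print("wrist",t,round(r["confidence"],2),w(c0,r["at"]).round(4))
# knob mask + depth in wrist
rg=nets.cut_out("wrist","rod_knob")
for n in ("scene","top"):
  im,d=vision.get_image(n);c=vision.get_calibration(n);f=200/np.tan(np.radians(c["vfov"]/2))
  for t in ("rod_knob","port_mouth"):
    for r in nets.spot_point(n,t)[:1]: print(n,t,round(r["confidence"],2),w(c,r["at"]).round(4))
  h=cv2.cvtColor(im,cv2.COLOR_RGB2HSV);m=(abs(h[...,0].astype(int)-27)<6)&(h[...,1]>150)&(h[...,2]>90)&(d>0)
  v,u=np.nonzero(m);dd=d[v,u];X=(np.stack([(u-c["cx"])/f*dd,(v-c["cy"])/f*dd,dd],-1)-np.array(c["t"]))@np.array(c["R"])
  k=np.hypot(X[:,0]-.547,X[:,1]+.198)<.03;X=X[k];print(n,k.sum(),X.min(0).round(3),X.max(0).round(3),X.mean(0).round(3))
E
```

```text
{'clock': 27.267, 'joint_positions': [-1.033, 0.512, 2.35, 1.989, 0.922, -1.27], 'tcp_pos': [0.349, -0.194, 0.318], 'wrist_force': [-0.924, 0.605, 0.093]} [[0.491, -0.046, 0.87], [-0.028, -0.999, -0.037], [0.871, -0.006, -0.491]]
wrist rod_knob 0.72 [ 0.5485 -0.1985  0.189 ]
wrist port_mouth 0.34 [ 7.460e-01  1.346e-01 -3.000e-04]
scene rod_knob 0.81 [ 0.5421 -0.1957  0.1838]
scene port_mouth 0.68 [ 0.5458 -0.1991  0.1549]
scene 90 [ 0.535 -0.21   0.174] [ 0.561 -0.181  0.2  ] [ 0.548 -0.192  0.194]
top rod_knob 0.67 [ 0.5499 -0.196   0.1778]
top port_mouth 0.68 [ 0.5512 -0.1957  0.1821]
top 93 [ 0.534 -0.211  0.182] [ 0.562 -0.182  0.202] [ 0.547 -0.195  0.196]
```

View pics/wrist5.png

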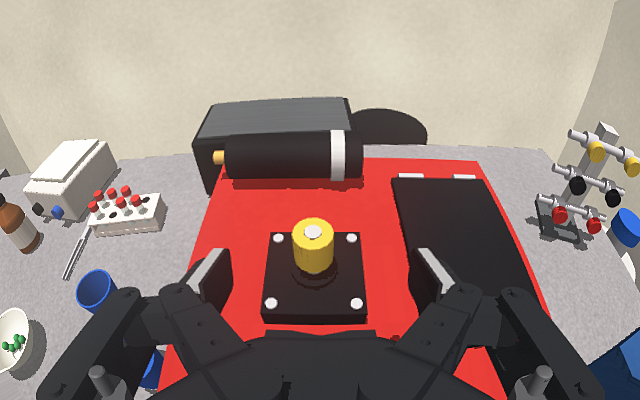

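The wrist view shows the yellow knob at (313,245), about 5 mm left of the centre line, and the beads are visible in the dish at (14,343). I'll approach with that correction.

```bash
python3 - <<'E'
from mv import *
s=arm.observe();z=Ro.from_rotvec(s["tcp_rot"]).as_matrix()[:,2];k=np.array([.548,-.1965,.185])
calls([(k-.185*z,0),(k-.155*z,0)])
E
```

```text
[-0.021, -0.0, 0.053] turn 0 len 0.057
[-0.0, 0.0, 0.03] turn 0 len 0.03
```

Call:
apply_moves:
  series: "-0.007 -0.001 0.018 0 0.085; -0.014 -0.002 0.036 0 0.085; -0.021 -0.004 0.053 0 0.085; -0.021 -0.004 0.053 0 0.085"

```text
clock: 28.1
tcp_pos: [0.3877, -0.188, 0.2741]
tcp_rot: [2.698, -0.053, 1.577]
wrist_force: [0.3, -0.3, 0.7]
finger_gap: 0.0853
gripper_force: 0.0
```

```bash
cat > wk.py <<'E'
from mv import *
s=arm.observe();c=vision.get_calibration("wrist");im,d=vision.get_image("wrist");f=200/np.tan(np.radians(c["vfov"]/2))
Rm=Ro.from_rotvec(s["tcp_rot"]).as_matrix();Rc=np.array(c["R"]);cam=-Rc.T@np.array(c["t"])
print("f",f,"cx",c["cx"],c["cy"],"cam in tool",(Rm.T@(cam-s["tcp_pos"])).round(4),"cam axes in tool",(Rm.T@Rc.T).round(3).tolist())
h=cv2.cvtColor(im,cv2.COLOR_RGB2HSV);m=((abs(h[...,0].astype(int)-27)<7)&(h[...,1]>140)&(h[...,2]>60)).astype(np.uint8)
n,l,st,ce=cv2.connectedComponentsWithStats(m);i=1+np.argmax(st[1:,4]);print(st[i],ce[i])
v,u=np.nonzero((l==i)&(d>0));dd=d[v,u];a=np.hypot(u-c["cx"],v-c["cy"]);th=a/f
X=np.stack([(u-c["cx"])/a*np.tan(th)*dd,(v-c["cy"])/a*np.tan(th)*dd,dd],-1);T=(Rm.T@(Rc.T@X.T+(cam-s["tcp_pos"])[:,None])).T
print("knob in tool y",T[:,1].min().round(4),T[:,1].max().round(4),"mean",T.mean(0).round(4),np.median(T,0).round(4))
W=X@Rc+cam;print("world y-range",W.min(0).round(4),W.max(0).round(4)); 
cv2.imwrite("pics/wk.png",im[...,::-1]);print(Rm.round(3).tolist(),s["tcp_pos"])
E
python3 wk.py
```

```text
f 309.70691628693146 cx 320.1027442135898 203.52514836972085 cam in tool [0.0666 0.0003 0.0313] cam axes in tool [[-0.001, -0.965, -0.261], [1.0, -0.001, -0.002], [0.001, -0.261, 0.965]]
[ 297  214   59   74 2978] [325.78072532 251.73237072]
knob in tool y -0.0162 0.0267 mean [0.0026 0.0029 0.1745] [0.0052 0.0029 0.1734]
world y-range [ 0.5321 -0.2222  0.1299] [ 0.6044 -0.1787  0.199 ]
[[0.49, -0.037, 0.871], [-0.021, -0.999, -0.031], [0.871, -0.003, -0.491]] [ 0.38774061 -0.18795632  0.27410741]
```

Call:
apply_moves:
  series: "0 0.003 0.007 0 0.085; 0.001 0.003 0.015 0 0.085; 0.001 0.003 0.022 0 0.085; 0.001 0.003 0.029 0 0.085; 0.001 0.003 0.029 0 0.085; 0.001 0.003 0.029 0 0.085"

```text
clock: 28.65
tcp_pos: [0.4123, -0.192, 0.2625]
tcp_rot: [2.695, -0.054, 1.578]
wrist_force: [0.2, 0.5, 0.2]
finger_gap: 0.085
gripper_force: 0.0
```

```bash
python3 wk.py
```

```text
f 309.70691628693146 cx 320.1027442135898 203.52514836972085 cam in tool [0.0666 0.0004 0.0313] cam axes in tool [[-0.001, -0.965, -0.261], [1.0, -0.001, -0.002], [0.001, -0.261, 0.965]]
[ 285  236   68   84 4000] [319.0645  279.26325]
knob in tool y -0.0207 0.019 mean [ 0.0018 -0.0003  0.1474] [ 0.0045 -0.0003  0.1464]
world y-range [ 0.5323 -0.2174  0.1299] [ 0.6115 -0.1785  0.1992]
[[0.489, -0.039, 0.871], [-0.021, -0.999, -0.033], [0.872, -0.002, -0.489]] [ 0.41225898 -0.19197934  0.2624927 ]
```

View pics/wk.png

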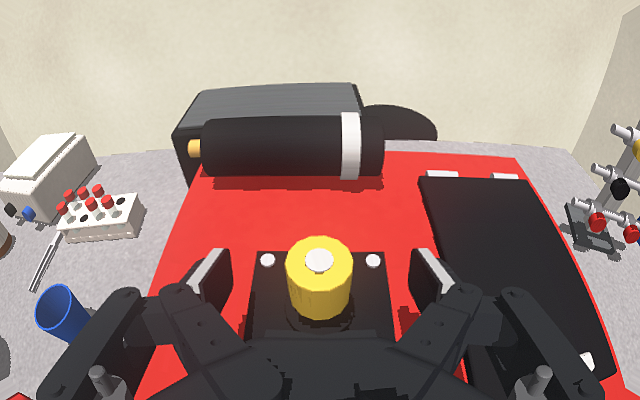

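The knob is centred between the pads at (319,279). I'll close on it.

Call:
apply_moves:
  series: "0 0 0 0 0.02; 0 0 0 0 0.02; 0 0 0 0 0.02; 0 0 0 0 0.02; 0 0 0 0 0.02; 0 0 0 0 0.02; 0 0 0 0 0.02; 0 0 0 0 0.02; 0 0 0 0 0.02; 0 0 0 0 0.02"
  squeeze: 50

```text
clock: 29.53
tcp_pos: [0.4119, -0.192, 0.2626]
tcp_rot: [2.695, -0.055, 1.578]
wrist_force: [-2.3, 0.5, 3.1]
finger_gap: 0.0286
gripper_force: 49.0
```

Call:
apply_moves:
  series: "0 0 0 0 0.02; 0 0 0 0 0.02; 0 0 0 0 0.02"

```text
clock: 29.78
tcp_pos: [0.412, -0.192, 0.2626]
tcp_rot: [2.695, -0.055, 1.578]
wrist_force: [-3.8, 1.2, 3.9]
finger_gap: 0.0287
gripper_force: 49.1
```

```bash
python3 st.py
```

```text
{'clock': 29.783, 'joint_positions': [-0.868, 0.685, 2.251, 2.208, 0.929, -1.379], 'tcp_pos': [0.412, -0.192, 0.263], 'wrist_force': [-3.816, 1.179, 3.911]} [[0.489, -0.039, 0.872], [-0.021, -0.999, -0.033], [0.872, -0.003, -0.489]]
```

Call:
apply_moves:
  series: "0.0017 0 -0.001 0 0.02; 0.0044 0 -0.0024 0 0.02; 0.0079 0 -0.0044 0 0.02; 0.0114 0 -0.0064 0 0.02; 0.0149 0 -0.0083 0 0.02; 0.0174 -0.0001 -0.0098 0 0.02; 0.0174 -0.0001 -0.0098 0 0.02; 0.0174 -0.0001 -0.0098 0 0.02"

```text
clock: 30.45
tcp_pos: [0.412, -0.192, 0.2827]
tcp_rot: [2.695, -0.055, 1.578]
wrist_force: [0.3, 0.0, -2.2]
finger_gap: 0.0288
gripper_force: 49.2
```

```bash
python3 st.py
```

```text
{'clock': 30.45, 'joint_positions': [-0.868, 0.625, 2.243, 2.164, 0.889, -1.309], 'tcp_pos': [0.412, -0.192, 0.283], 'wrist_force': [0.261, 0.024, -2.178]} [[0.489, -0.039, 0.871], [-0.021, -0.999, -0.033], [0.872, -0.002, -0.489]]
```

Call:
apply_moves:
  series: "0.0017 0 -0.001 0 0.02; 0.0052 0 -0.0029 0 0.02; 0.0087 0 -0.0049 0 0.02; 0.0122 0 -0.0068 0 0.02; 0.0157 0 -0.0088 0 0.02; 0.0192 0 -0.0108 0 0.02; 0.0227 0 -0.0127 0 0.02; 0.0262 -0.0001 -0.0147 0 0.02; 0.0287 -0.0001 -0.0161 0 0.02; 0.0305 -0.0001 -0.0171 0 0.02"

```text
clock: 31.28
tcp_pos: [0.412, -0.192, 0.3179]
tcp_rot: [2.695, -0.055, 1.578]
wrist_force: [-0.0, -1.1, -1.0]
finger_gap: 0.0284
gripper_force: 49.3
```

Call:
apply_moves:
  series: "0.0017 0 -0.001 0 0.02; 0.0044 0 -0.0024 0 0.02; 0.0079 0 -0.0044 0 0.02; 0.0114 0 -0.0064 0 0.02; 0.0149 0 -0.0083 0 0.02; 0.0183 0 -0.0103 0 0.02; 0.0209 -0.0001 -0.0117 0 0.02; 0.0218 -0.0001 -0.0122 0 0.02; 0.0218 -0.0001 -0.0122 0 0.02; 0.0218 -0.0001 -0.0122 0 0.02"

```text
clock: 32.12
tcp_pos: [0.412, -0.192, 0.3424]
tcp_rot: [2.695, -0.055, 1.578]
wrist_force: [-0.2, -0.2, -2.7]
finger_gap: 0.0286
gripper_force: 49.3
```

```bash
python3 st.py; python3 - <<'E'
from mv import *
im,d=vision.get_image("scene");c=vision.get_calibration("scene")
for t in ("rod_knob","window_sill","beaker_mid","bead0_center"):
  for r in nets.spot_point("scene",t)[:5]: print(t,round(r["confidence"],2),w(c,r["at"]).round(4))
a=im[90:190,220:340,::-1];b=im[190:340,290:470,::-1]
cv2.imwrite("pics/final.png",np.hstack([cv2.resize(a,(400,500),interpolation=cv2.INTER_CUBIC),cv2.resize(b,(400,500))]))
E
```

```text
{'clock': 32.117, 'joint_positions': [-0.868, 0.455, 2.201, 1.997, 0.784, -1.059], 'tcp_pos': [0.412, -0.192, 0.342], 'wrist_force': [-0.195, -0.202, -2.729]} [[0.489, -0.039, 0.871], [-0.021, -0.999, -0.033], [0.872, -0.002, -0.49]]
window_sill 0.96 [ 0.5453 -0.1978  0.1583]
beaker_mid 0.94 [ 0.3643 -0.0044  0.029 ]
beaker_mid 0.83 [0.572  0.0969 0.0314]
beaker_mid 0.72 [ 0.5493 -0.1973  0.1524]
beaker_mid 0.71 [0.418  0.0729 0.0299]
beaker_mid 0.67 [0.4854 0.0075 0.0258]
bead0_center 0.59 [0.4831 0.2793 0.0133]
```

View pics/final.png

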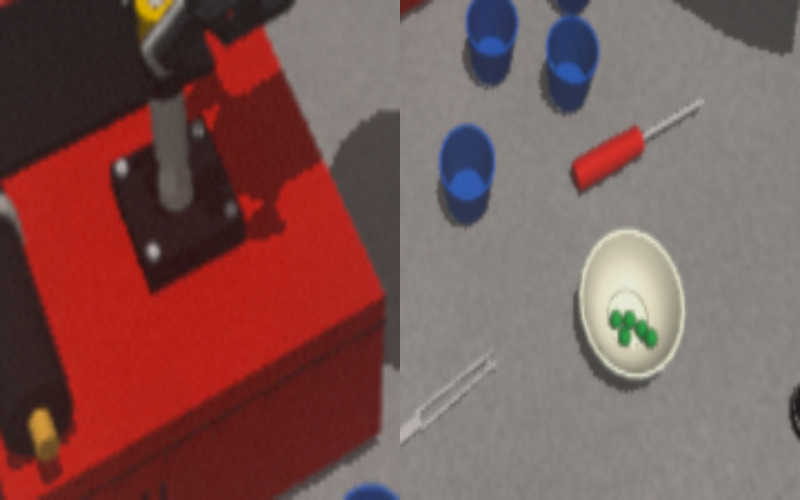

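The rod stands upright, drawn up about 80 mm. That puts the sill about 9 mm above the port and leaves about 30 mm of foot in the bore. The five beads are in the dish and the beaker stands upright.

```bash
python3 -c "
from station import arm
print(arm.job_done())"
```

```text
the job is handed in; nothing more can be done
None
```

The job is handed in: all five beads are in the white dish, the beaker stands upright on the bench, and the arm is holding the sample rod steady and upright about 80 mm up, with the window sill about 9 mm above the port and about 30 mm of the foot still in the bore.

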